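Grade a river gravel sample with a bar sieve

ROBOT

A 6-joint arm with a two-finger parallel gripper is mounted at the origin on the work surface. World frame = base frame: x ahead of the robot, y to its left, z up, the work surface at z = 0. Lengths are in m, angles in rad, forces in N, time in s.
With the tool pointing down it reaches from about 0.25 to 0.775 m from the base axis. Payload 4 kg.
Tool frame: the origin (TCP) lies at the very end of the fingers, on their centre line; the grasp point (between the pads) lies 19 mm behind it (robot.hold_point_z is the distance from the TCP to the grasp point, in m); z points along the fingers, y is the line along which they close (so a half turn about z gives the same grasp; the last joint's range is limited). The gripper opens to 94 mm and grips with 3 to 60 N. Pads are 16 mm wide; open, the fingers measure 119 mm over their backs; the gripper's body (75 mm by 177 mm) begins 78 mm behind the grasp point.
Start: joints at [1.11, 0.087, 1.371, -0, 1.684, -0.103], TCP at [0.193, 0.515, 0.206] pointing down, gripper open.
Joint ranges: [-3.1, 3.1], [-0.76, 2.03], [0.27, 2.55], [-1.08, 4.22], [0.17, 2.65], [-2.57, 2.57]. Speed limits (rad/s): [2.79, 2.79, 3.14, 3.14, 3.14, 3.14].

INTERFACE

Orientations are given as [roll, pitch, yaw] about the fixed x, y, z axes, in that order (R = Rz(yaw) Ry(pitch) Rx(roll)).
In Python, from bench import robot gives the robot as it stands.
- The arm moves only by the tool carry_out, never from a script. Its argument "steps" is a list of rows, each a list of 3 entries, a list of its own where there are three numbers: the shift along the tool's x, y, z in m, then the turn about the tool's z in units of 10 degrees (1.0 is 10 degrees), then the closure, from -1 (fully open) to 1 (shut). In form: [[[tx, ty, tz], roll, jaw], ...]. A call has 1 to 10 rows; each row is the pose to reach, as a shift and turn from the pose commanded when the call began, along the tool's axes at that moment; what a row does not reach only later rows make up. A row lasts 1/8 s, in which the tool goes at most 62.5 mm and 10.7 degrees, less where a joint would pass 70% of its speed; a pose out of reach is approached as far as the arm can. A call with a gripper value outside its range is refused whole. The fingers move at their own pace and stop on an object; the grip force is fixed at half the most. Time passes only in rows, so rows that repeat a pose let the fingers close. It gives the time, the measured TCP pose, the force, the opening and the grip force at its end, in the units of the state.
- robot.get_obs(): the state, without advancing time (a new reading comes with each control period).
- robot.snapshot(name): name is "scene" or "side" or "wrist"; returns a dict with "image" (420x560x3 uint8, red, green, blue), "z_map" (420x560 float32, m along the optical axis (not along the pixel's ray), 0 where there is no reading), "mtx" (3x3 intrinsics, pixels), "D" ([k1, k2, p1, p2, k3] as OpenCV has them; the pictures are not rectified), "R" (3x3) and "t" (3): a world point X has camera coordinates R X + t. Camera axes: x right, y down, z forward; pixel columns grow to the right and rows downward; lengths in m; the calibration is good to about 2 mm. A picture is of the moment at which its call begins.
- robot.close_job(): hands the job in; it is judged then, once.
The state is a dict: "time": time; "joint_positions": joint angles; "qvel": joint speeds; "joint_torque": joint torques, N m; "tool_pos": TCP position; "ee_rot": TCP orientation; "wrist_force": force on the tool from outside, world axes, zero at the start; "wrist_torque": the same for the moment, N m; "width": finger opening in m; "finger_force": force on a finger pad.
Only numpy, scipy, OpenCV 4.12 (cv2) and the standard library are available. Lean on these libraries where they do the work, as an engineer would, in place of code of your own. Each camera call takes 0.05 s, during which the arm holds its last target. There are 200 camera calls.

TASK

Tip all the river stones from the white scoop into the steel sieve standing on its catch pan and set the empty scoop back down upright on the bench. Then lift the sieve off and tilt it over the pan until every small pebble has dropped between its bars into the pan while all the large cobbles stay in the sieve, tip the cobbles into the grey box, and set the empty sieve back level across the pan as it was. Leave the mortar and the cork bung where they stand.

Things in the scene. Friction and masses are not known exactly. Their poses are not given: they have to be found in the camera images.
- scoop: White plastic sample scoop with the stones in it, loose, about 0.25 kg empty, its yaw varies widely. A tray 151 mm long in x (-68 to +83 mm), 80 mm wide in y; side walls and back wall (at -x) 48 mm high, 3 mm thick. Origin on its underside, z up. Inner floor at z = 3 mm from x = -65 to +45 mm, then a 28 degree ramp up to a pouring lip at +x.
- scoop_lip (a point): Middle of the scoop's pouring lip, at x = +83, y = 0, z = 23 mm in the scoop's frame; the lip is 74 mm wide and has no end wall. Tilted with this end down by about 50 degrees all stones roll out over it.
- scoop_grip (a point): Middle of the scoop's black bridge handle, at x = 0, y = 0, z = 97 mm in its frame: a crossbar along y, 74 mm long between two uprights on the side walls, 12 mm thick in x with flat faces from z = 82 to 112 mm.
- sieve: Steel bar sieve, loose, about 0.4 kg, resting across the catch pan's end walls (origin 45 mm above the pan's, x axes nearly parallel). A tray 205 mm long in x (-101 to +104 mm), 118 mm wide in y; side walls and back wall (at -x) from z = 0 to 56 mm, 3 mm thick. Origin on its underside, z up. Closed floor (top at z = 9 mm) from x = -8 to +62 mm, then a 32 degree ramp up to a lip at +x.
- sieve_bars (a point): Middle of the sieve's open part, at x = -53, y = 0, z = 17 mm in its frame: from x = -98 to -8 mm only four 16 mm round bars along x (y = -55.5, -18.5, 18.5, 55.5 mm, tops at z = 17 mm) with 21 mm gaps: pebbles fall through, cobbles ride on them. Stones roll from the closed floor onto the bars when this end is tilted down by about 30 degrees.
- sieve_lip (a point): Middle of the sieve's pouring lip, at x = +104, y = 0, z = 35 mm in its frame; 112 mm wide, no end wall. Tilted with this end down by about 50 degrees cobbles roll out over it; tilted so slowly by 12 to 20 degrees they only roll off the bars back to the foot of the ramp.
- sieve_grip (a point): Middle of the sieve's black bridge handle, at x = 0, y = 0, z = 97 mm in its frame: a crossbar along y, 112 mm long between two uprights on the side walls, 12 mm thick in x with flat faces from z = 82 to 112 mm.
- pan: Steel catch pan under the sieve, fixed to the bench, 170 mm (x) by 140 mm (y) by 45 mm high, open top, walls 4 mm. Origin under its centre. Its x axis points roughly away from the robot.
- box: Empty grey plastic box for the cobbles, fixed to the bench, open top, 150 by 150 mm and 70 mm high, walls 4 mm. Origin under its centre. It stands to one side of the pan and the scoop to the other; which is which varies.
- cobble0: Cobble: large round grey stone, 36 mm across, 66 g, origin at its centre. 2 to 4 are present; absent ones read None.
- cobble1: Cobble: large round grey stone, 36 mm across, 66 g, origin at its centre. 2 to 4 are present; absent ones read None.
- cobble2: Cobble: large round grey stone, 36 mm across, 66 g, origin at its centre. 2 to 4 are present; absent ones read None.
- cobble3: Cobble: large round grey stone, 36 mm across, 66 g, origin at its centre. 2 to 4 are present; absent ones read None.
- pebble0: Pebble: small round grey stone, 17 mm across, 10 g, origin at its centre; same stone as the cobbles. 3 to 6 are present; absent ones read None.
- pebble1: Pebble: small round grey stone, 17 mm across, 10 g, origin at its centre; same stone as the cobbles. 3 to 6 are present; absent ones read None.
- pebble2: Pebble: small round grey stone, 17 mm across, 10 g, origin at its centre; same stone as the cobbles. 3 to 6 are present; absent ones read None.
- pebble3: Pebble: small round grey stone, 17 mm across, 10 g, origin at its centre; same stone as the cobbles. 3 to 6 are present; absent ones read None.
- pebble4: Pebble: small round grey stone, 17 mm across, 10 g, origin at its centre; same stone as the cobbles. 3 to 6 are present; absent ones read None.
- pebble5: Pebble: small round grey stone, 17 mm across, 10 g, origin at its centre; same stone as the cobbles. 3 to 6 are present; absent ones read None.
- mortar: Bystander: white ceramic mortar bowl, 110 mm across, 60 mm high, loose, beyond the pan. Origin under its centre.
- bung: Bystander: cork bung, 34 mm across at the top, 35 mm high, standing loose on the bench between robot and pan. Origin under its centre.
- tube_rack: Bystander: clear test tube rack with glass tubes, fixed, 90 by 200 mm, up to 140 mm high, beyond the pan. Origin under its centre.
Things that resemble listed ones, but are neither listed nor needed, are in the scene too. Leave any purple look-alike of the scoop alone. What is shaped like the sieve but yellow is not meant.

How it is judged:
On the way, in this order (a step that is already met when the one before it is completed fails the run):
1. All stones have been tipped from the scoop into the sieve (or through it into the pan), the sieve rests on the pan, and the scoop stands upright on the bench (x of cobble0 in the frame of pan between -0.115 and 0.115 m and y of cobble0 in the frame of pan between -0.075 and 0.075 m and z of cobble0 in the frame of pan between 0 and 0.16 m and x of cobble1 in the frame of pan between -0.115 and 0.115 m and y of cobble1 in the frame of pan between -0.075 and 0.075 m and z of cobble1 in the frame of pan between 0 and 0.16 m and x of cobble2 in the frame of pan between -0.115 and 0.115 m and y of cobble2 in the frame of pan between -0.075 and 0.075 m and z of cobble2 in the frame of pan between 0 and 0.16 m and x of cobble3 in the frame of pan between -0.115 and 0.115 m and y of cobble3 in the frame of pan between -0.075 and 0.075 m and z of cobble3 in the frame of pan between 0 and 0.16 m and x of pebble0 in the frame of pan between -0.115 and 0.115 m and y of pebble0 in the frame of pan between -0.075 and 0.075 m and z of pebble0 in the frame of pan between 0 and 0.16 m and x of pebble1 in the frame of pan between -0.115 and 0.115 m and y of pebble1 in the frame of pan between -0.075 and 0.075 m and z of pebble1 in the frame of pan between 0 and 0.16 m and x of pebble2 in the frame of pan between -0.115 and 0.115 m and y of pebble2 in the frame of pan between -0.075 and 0.075 m and z of pebble2 in the frame of pan between 0 and 0.16 m and x of pebble3 in the frame of pan between -0.115 and 0.115 m and y of pebble3 in the frame of pan between -0.075 and 0.075 m and z of pebble3 in the frame of pan between 0 and 0.16 m and x of pebble4 in the frame of pan between -0.115 and 0.115 m and y of pebble4 in the frame of pan between -0.075 and 0.075 m and z of pebble4 in the frame of pan between 0 and 0.16 m and x of pebble5 in the frame of pan between -0.115 and 0.115 m and y of pebble5 in the frame of pan between -0.075 and 0.075 m and z of pebble5 in the frame of pan between 0 and 0.16 m and height (world z) of scoop between -0.005 and 0.008 m and angle between each of scoop, sieve's own z axis and vertical below 0.06 rad and z of sieve in the frame of pan between 0.04 and 0.051 m and x of sieve in the frame of pan between -0.022 and 0.022 m and y of sieve in the frame of pan between -0.03 and 0.03 m), for 0.2 s.
2. The sieve is lifted at least 10 mm off the pan, all pebbles lie in the pan and all cobbles are still in the sieve (x of pebble0 in the frame of pan between -0.085 and 0.085 m and y of pebble0 in the frame of pan between -0.07 and 0.07 m and z of pebble0 in the frame of pan between 0 and 0.05 m and x of pebble1 in the frame of pan between -0.085 and 0.085 m and y of pebble1 in the frame of pan between -0.07 and 0.07 m and z of pebble1 in the frame of pan between 0 and 0.05 m and x of pebble2 in the frame of pan between -0.085 and 0.085 m and y of pebble2 in the frame of pan between -0.07 and 0.07 m and z of pebble2 in the frame of pan between 0 and 0.05 m and x of pebble3 in the frame of pan between -0.085 and 0.085 m and y of pebble3 in the frame of pan between -0.07 and 0.07 m and z of pebble3 in the frame of pan between 0 and 0.05 m and x of pebble4 in the frame of pan between -0.085 and 0.085 m and y of pebble4 in the frame of pan between -0.07 and 0.07 m and z of pebble4 in the frame of pan between 0 and 0.05 m and x of pebble5 in the frame of pan between -0.085 and 0.085 m and y of pebble5 in the frame of pan between -0.07 and 0.07 m and z of pebble5 in the frame of pan between 0 and 0.05 m and x of cobble0 in the frame of sieve between -0.103 and 0.107 m and y of cobble0 in the frame of sieve between -0.06 and 0.06 m and z of cobble0 in the frame of sieve between 0 and 0.075 m and x of cobble1 in the frame of sieve between -0.103 and 0.107 m and y of cobble1 in the frame of sieve between -0.06 and 0.06 m and z of cobble1 in the frame of sieve between 0 and 0.075 m and x of cobble2 in the frame of sieve between -0.103 and 0.107 m and y of cobble2 in the frame of sieve between -0.06 and 0.06 m and z of cobble2 in the frame of sieve between 0 and 0.075 m and x of cobble3 in the frame of sieve between -0.103 and 0.107 m and y of cobble3 in the frame of sieve between -0.06 and 0.06 m and z of cobble3 in the frame of sieve between 0 and 0.075 m and z of sieve in the frame of pan above 0.055 m), for 0.2 s.
3. All cobbles lie in the grey box (x of cobble0 in the frame of box between -0.075 and 0.075 m and y of cobble0 in the frame of box between -0.075 and 0.075 m and z of cobble0 in the frame of box between 0 and 0.075 m and x of cobble1 in the frame of box between -0.075 and 0.075 m and y of cobble1 in the frame of box between -0.075 and 0.075 m and z of cobble1 in the frame of box between 0 and 0.075 m and x of cobble2 in the frame of box between -0.075 and 0.075 m and y of cobble2 in the frame of box between -0.075 and 0.075 m and z of cobble2 in the frame of box between 0 and 0.075 m and x of cobble3 in the frame of box between -0.075 and 0.075 m and y of cobble3 in the frame of box between -0.075 and 0.075 m and z of cobble3 in the frame of box between 0 and 0.075 m), for 0.2 s.
At the end, for the whole second after the job is handed in: Every pebble present lies in the catch pan, every cobble present in the grey box, the sieve rests level across the pan (within 22 mm lengthwise and 30 mm sideways of centre, under 0.06 rad of tilt), the scoop stands upright on the bench (anywhere), and all is at rest (all of step 3 and x of pebble0 in the frame of pan between -0.085 and 0.085 m and y of pebble0 in the frame of pan between -0.07 and 0.07 m and z of pebble0 in the frame of pan between 0 and 0.05 m and x of pebble1 in the frame of pan between -0.085 and 0.085 m and y of pebble1 in the frame of pan between -0.07 and 0.07 m and z of pebble1 in the frame of pan between 0 and 0.05 m and x of pebble2 in the frame of pan between -0.085 and 0.085 m and y of pebble2 in the frame of pan between -0.07 and 0.07 m and z of pebble2 in the frame of pan between 0 and 0.05 m and x of pebble3 in the frame of pan between -0.085 and 0.085 m and y of pebble3 in the frame of pan between -0.07 and 0.07 m and z of pebble3 in the frame of pan between 0 and 0.05 m and x of pebble4 in the frame of pan between -0.085 and 0.085 m and y of pebble4 in the frame of pan between -0.07 and 0.07 m and z of pebble4 in the frame of pan between 0 and 0.05 m and x of pebble5 in the frame of pan between -0.085 and 0.085 m and y of pebble5 in the frame of pan between -0.07 and 0.07 m and z of pebble5 in the frame of pan between 0 and 0.05 m and height (world z) of scoop between -0.005 and 0.008 m and angle between each of scoop, sieve's own z axis and vertical below 0.06 rad and z of sieve in the frame of pan between 0.04 and 0.051 m and x of sieve in the frame of pan between -0.022 and 0.022 m and y of sieve in the frame of pan between -0.03 and 0.03 m and linear speed of each of sieve, scoop, cobble0, cobble1, cobble2, cobble3, pebble0, pebble1, pebble2, pebble3, pebble4, pebble5 below 0.03 m/s); the robot touches nothing.
It fails at once if The mortar is moved more than 20 mm (distance of mortar from where it was at the start of the episode above 0.02 m).
It fails at once if The cork bung is moved more than 20 mm (distance of bung from where it was at the start of the episode above 0.02 m).
Of cobble0, cobble1, cobble2, cobble3 only 2 to 4 are there at a start; the rules pass over those that are not, and their reading is None.
Of pebble0, pebble1, pebble2, pebble3, pebble4, pebble5 only 3 to 6 are there at a start; the rules pass over those that are not, and their reading is None.
At some moment in a run one of scoop may be knocked a few centimetres aside while the robot is not near it.
Once in a run the grip may slacken for a moment while it holds something.
It also fails if it takes over 192 s, if anything falls off the work surface, if the arm or the gripper's body presses on something with over 40 N, if the wrist force passes 120 N, or if a joint passes its speed limit or range.

## Working session

There is one attempt and no reset: what is moved stays moved. The work goes in short steps, Python scripts to look and compute and a tool call to move; the robot and the scene stay as the last step left them, time stands still between calls to the robot, and variables do not carry over. Pictures are saved under pics/ and viewed, at most 14 in all, crops included, and the job is handed in when it is done.

Besides the shell and the picture viewer there is one more tool, called after "Call:" as name(argument=value, ...), one argument or row to a line, values as JSON. carry_out: Moves the arm, as the interface text tells. Its arguments: {"type":"object","properties":{"steps":{"type":"array","items":{"type":"array"}}},"required":["steps"]}

```bash
ls; mkdir -p pics
cat > h.py <<'E'
import numpy as np, cv2, pickle
from bench import robot
def snap(n,f):
    s=robot.snapshot(n); cv2.imwrite(f'pics/{f}.png',s['image'][:,:,::-1]); pickle.dump(s,open(f'pics/{f}.pkl','wb')); return s
def load(f): return pickle.load(open(f'pics/{f}.pkl','rb'))
def world(s,u,v,z=None):
    p=cv2.undistortPoints(np.array([[[u,v]]],float),np.array(s['mtx']),np.array(s['D']))[0,0]
    r=np.array([p[0],p[1],1.]); R=np.array(s['R']); t=np.array(s['t'])
    if z is None: k=s['z_map'][int(round(v)),int(round(u))]
    else:
        d=R.T@r; o=-R.T@t; k=(z-o[2])/d[2]
    return R.T@(r*k-t)
def cloud(s):
    H,W=s['z_map'].shape; g=np.stack(np.meshgrid(np.arange(W),np.arange(H)),-1).reshape(-1,1,2).astype(float)
    p=cv2.undistortPoints(g,np.array(s['mtx']),np.array(s['D']))[:,0]
    k=s['z_map'].reshape(-1,1); return ((np.c_[p,np.ones(len(p))]*k-np.array(s['t']))@np.array(s['R'])).reshape(H,W,3)
E
python3 - <<'E'
from h import *
a=snap('scene','s0')
print(robot.get_obs())
print(-a['R'].T@a['t'],a['R'][2])
b=snap('side','d0');print(-b['R'].T@b['t'],b['R'][2])
E
```

```text
pics
{'time': 0.05, 'joint_positions': array([ 1.10992832e+00,  8.79405906e-02,  1.37220162e+00,  4.60962214e-05,
        1.68358945e+00, -1.03105077e-01]), 'qvel': array([-8.40002592e-05, -8.64710586e-04, -2.12302595e-03, -8.15215562e-04,
        2.02316675e-03,  4.65818672e-04]), 'joint_torque': array([ 2.10434118e-03, -3.41540480e+01, -3.03593516e+01,  7.20422133e-02,
        3.05261684e-02, -9.84936241e-05]), 'tool_pos': array([0.19235476, 0.51470338, 0.20433875]), 'ee_rot': array([-3.13946972e+00, -2.65723397e-04,  2.78383458e+00]), 'wrist_force': array([-0.37078704,  0.3306819 ,  0.48939412]), 'wrist_torque': array([0.02303128, 0.00995632, 0.00685092]), 'finger_force': 0.0, 'width': 0.09389525539089279}
[1.29520766 0.45652494 0.72372294] [-0.70041589 -0.46681304 -0.53991033]
[ 0.11929322 -0.78498793  0.68972608] [ 0.38830667  0.70886558 -0.58883573]
```

View pics/s0.png

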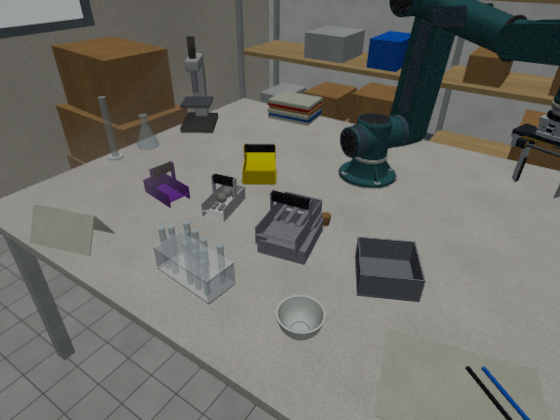

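View pics/d0.png

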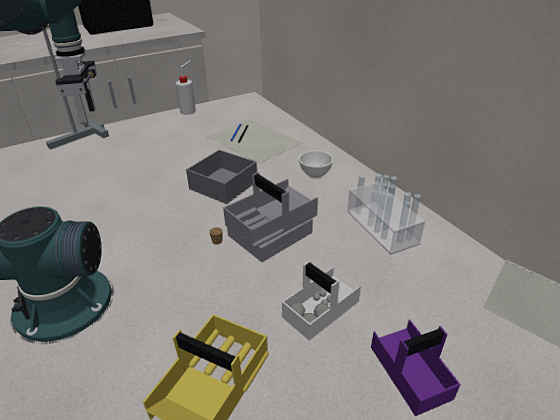

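White scoop is at scene (223,195) and the steel sieve at (292,225). The look-alikes are purple (166,187) and yellow (260,165). The rows offer no tilt axis, so I'll first test in free space what the arm does past its reach.

Call:
carry_out(
  steps=[
    [[0,0.05,0],0,-1],
    [[0,0.1,0],0,-1],
    [[0,0.15,0],0,-1],
    [[0,0.2,0],0,-1],
    [[0,0.25,0],0,-1],
    [[0,0.3,0],0,-1],
    [[0,0.35,0],0,-1],
    [[0,0.35,0],0,-1],
  ],
)

```text
time: 1.1
tool_pos: [0.3018, 0.8072, 0.1812]
ee_rot: [3.116, -0.001, 2.784]
wrist_force: [0.5, 0.9, 0.9]
width: 0.0941
finger_force: 0.0
```

Run:
```python
from h import *
np.set_printoptions(precision=4,suppress=True)
print(robot.get_obs())
s=load('s0');b=load('d0')
C=cloud(s);D=cloud(b)
for n,S,pts in (('s',s,[(213,177),(234,182),(272,197),(309,204),(326,218),(300,318),(354,241),(416,242),(420,297),(357,293)]),('d',b,[(307,266),(336,288),(258,179),(286,198),(216,236),(316,160),(223,152),(257,168),(220,200),(188,172)])):
    for p in pts: print(n,p,world(S,*p))
```

```text
{'time': 1.1, 'joint_positions': array([ 1.1463,  0.8973,  0.2791,  0.0025,  1.9401, -0.0657]), 'qvel': array([-0.0002, -0.0877, -0.0941,  0.001 ,  0.0231,  0.0004]), 'joint_torque': array([  0.0292, -60.7946, -28.4574,   0.0844,  -0.2474,   0.0071]), 'tool_pos': array([0.3018, 0.8072, 0.1812]), 'ee_rot': array([ 3.1164, -0.0007,  2.7837]), 'wrist_force': array([0.4557, 0.9011, 0.8792]), 'wrist_torque': array([ 0.0063, -0.02  , -0.0151]), 'finger_force': 0.0, 'width': 0.09408051223076913}
s (213, 177) [ 0.4863 -0.3322  0.1047]
s (234, 182) [ 0.4684 -0.2608  0.1012]
s (272, 197) [ 0.5303 -0.0722  0.1442]
s (309, 204) [0.5149 0.0364 0.153 ]
s (326, 218) [0.3931 0.032  0.036 ]
s (300, 318) [0.7512 0.1582 0.0149]
s (354, 241) [ 0.4021  0.1329 -0.0012]
s (416, 242) [0.3054 0.2851 0.0007]
s (420, 297) [0.5357 0.3639 0.0189]
s (357, 293) [0.5993 0.2306 0.0081]
d (307, 266) [ 0.4612 -0.2672  0.1095]
d (336, 288) [ 0.4838 -0.3357  0.0966]
d (258, 179) [0.4991 0.0175 0.1504]
d (286, 198) [ 0.5221 -0.0791  0.1425]
d (216, 236) [0.3716 0.0092 0.0299]
d (316, 160) [0.7957 0.2045 0.0304]
d (223, 152) [0.538  0.346  0.0658]
d (257, 168) [0.6327 0.3027 0.001 ]
d (220, 200) [0.4548 0.1879 0.0043]
d (188, 172) [0.4023 0.2904 0.0624]
```

Call:
carry_out(
  steps=[
    [[0,0,0],0,-1],
    [[0,0,0],0,-1],
    [[0,0,0],0,-1],
    [[0,0,0],0,-1],
  ],
)

```text
time: 1.6
tool_pos: [0.3022, 0.8083, 0.1902]
ee_rot: [3.104, 0.0, 2.784]
wrist_force: [0.1, 0.3, 0.6]
width: 0.0941
finger_force: 0.0
```

Call:
carry_out(
  steps=[
    [[0,-0.05,0],0,-1],
    [[0,-0.05,0],0,-1],
    [[0,-0.05,0],0,-1],
  ],
)

```text
time: 1.98
tool_pos: [0.2851, 0.7624, 0.1906]
ee_rot: [3.1, 0.0, 2.784]
wrist_force: [0.1, 0.7, 1.1]
width: 0.0942
finger_force: 0.0
```

Call:
carry_out(
  steps=[
    [[0,0.6,0],0,-1],
    [[0,0.6,0],0,-1],
    [[0,0.6,0],0,-1],
    [[0,0.6,0],0,-1],
    [[0,0.6,0],0,-1],
    [[0,0.6,0],0,-1],
    [[0,0.6,0],0,-1],
    [[0,0.6,0],0,-1],
    [[0,0.6,0],0,-1],
    [[0,0.6,0],0,-1],
  ],
)

```text
time: 3.22
tool_pos: [0.323, 0.8638, 0.0885]
ee_rot: [3.048, 0.0, 2.784]
wrist_force: [0.0, 1.0, -0.0]
width: 0.0942
finger_force: 0.0
```

Run:
```python
from h import *
np.set_printoptions(precision=4,suppress=True)
o=robot.get_obs();print(o['joint_positions'],o['tool_pos'],o['ee_rot'])
```

```text
[ 1.1493  1.0086  0.2738  0.0059  1.7659 -0.0623] [0.323  0.8638 0.0885] [3.048  0.0001 2.7838]
```

Call:
carry_out(
  steps=[
    [[0,0.4,-0.4],0,-1],
    [[0,0.4,-0.4],0,-1],
    [[0,0.4,-0.4],0,-1],
  ],
)

```text
time: 3.6
tool_pos: [0.3182, 0.8512, 0.1774]
ee_rot: [2.993, 0.0, 2.784]
wrist_force: [-0.2, 0.4, 0.4]
width: 0.0939
finger_force: 0.0
```

Call:
carry_out(
  steps=[
    [[0,0.4,-0.4],0,-1],
    [[0,0.4,-0.4],0,-1],
    [[0,0.4,-0.4],0,-1],
  ],
)

```text
time: 3.98
tool_pos: [0.3121, 0.8347, 0.2515]
ee_rot: [2.944, 0.0, 2.784]
wrist_force: [-0.2, -0.2, 0.9]
width: 0.0939
finger_force: 0.0
```

Call:
carry_out(
  steps=[
    [[0,0.4,-0.4],0,-1],
    [[0,0.4,-0.4],0,-1],
    [[0,0.4,-0.4],0,-1],
  ],
)

```text
time: 4.35
tool_pos: [0.3046, 0.8146, 0.3208]
ee_rot: [2.894, 0.0, 2.784]
wrist_force: [0.3, 0.2, 0.1]
width: 0.0942
finger_force: 0.0
```

Call:
carry_out(
  steps=[
    [[0,0.6,0],0,-1],
  ],
)

```text
time: 4.47
tool_pos: [0.3122, 0.8352, 0.3148]
ee_rot: [2.848, 0.0, 2.784]
wrist_force: [0.9, 0.9, 0.0]
width: 0.0943
finger_force: 0.0
```

Call:
carry_out(
  steps=[
    [[0,0.6,0],0,-1],
  ],
)

```text
time: 4.6
tool_pos: [0.3199, 0.8555, 0.3047]
ee_rot: [2.81, 0.0, 2.784]
wrist_force: [0.3, 0.7, -0.9]
width: 0.094
finger_force: 0.0
```

Call:
carry_out(
  steps=[
    [[0,0.6,0],0,-1],
  ],
)

```text
time: 4.72
tool_pos: [0.3267, 0.8737, 0.3002]
ee_rot: [2.768, 0.0, 2.784]
wrist_force: [-0.2, -0.2, -0.2]
width: 0.0943
finger_force: 0.0
```

Run:
```python
from h import *
np.set_printoptions(precision=4,suppress=True)
o=robot.get_obs();print(o['joint_positions'],o['tool_pos'],o['ee_rot'])
```

```text
[ 1.1426  0.7859  0.2738  0.0259  1.7091 -0.062 ] [0.3267 0.8737 0.3002] [2.7679 0.0001 2.7838]
```

```bash
cat > kin.py <<'E'
import numpy as np
from scipy.optimize import lstsq if False else least_squares
E
cat > kin.py <<'E'
import numpy as np
from scipy.spatial.transform import Rotation as Ro
J=np.array([[.0879,1.3722,1.6836],[.8973,.2791,1.9401],[1.0086,.2738,1.7659],[.7859,.2738,1.7091]])
P=np.array([[np.hypot(.19235,.5147),.20434],[np.hypot(.3018,.8072),.1812],[np.hypot(.323,.8638),.0885],[np.hypot(.3267,.8737),.3002]])
A=[];b=[]
for (a,c,d),(r,z) in zip(J,P):
    s=a+c; t=s+d
    A+=[[1,0,np.sin(a),np.sin(s),np.sin(t)],[0,1,np.cos(a),np.cos(s),np.cos(t)]]; b+=[r,z]
prm,res,rk,_=np.linalg.lstsq(np.array(A),np.array(b),rcond=None)
if __name__=='__main__': print(prm,res,rk,np.array(A)@prm-b)
E
python3 kin.py
python3 - <<'E'
from h import *
np.set_printoptions(precision=3,suppress=True)
for f in('s0','d0'):
    s=load(f);C=cloud(s);im=s['image'].astype(int);dark=(im.max(2)<45)
    for nm,lo,hi,bx in (('scoop',.085,.118,(.4,.56,-.42,-.2)),('sieve',.13,.165,(.4,.62,-.15,.12)),('purple',.08,.118,(.4,.9,-.8,-.42)),('yellow',.08,.118,(0.05,.4,-.7,-.2))):
        m=dark&(C[...,2]>lo)&(C[...,2]<hi)&(C[...,0]>bx[0])&(C[...,0]<bx[1])&(C[...,1]>bx[2])&(C[...,1]<bx[3])
        p=C[m]
        if len(p)<20: print(f,nm,len(p));continue
        (cx,cy),wh,an=cv2.minAreaRect(p[:,:2].astype(np.float32)); print(f,nm,len(p),cx,cy,wh,an,p[:,2].min(),p[:,2].max())
    # box rim, pan/yellow colours
    m=(C[...,2]>.055)&(C[...,2]<.076)&(C[...,0]>.3)&(C[...,0]<.75)&(C[...,1]>.1)&(C[...,1]<.45)
    print('box',cv2.minAreaRect(C[m][:,:2].astype(np.float32)))
    m=(C[...,2]>.02)&(C[...,2]<.04)&(C[...,0]>.32)&(C[...,0]<.42)&(C[...,1]>-.05)&(C[...,1]<.1); print('bung',C[m].mean(0) if m.any() else None)
    m=(im[...,0]-im[...,2]>60)&(im[...,1]-im[...,2]>60); p=C[m]; p=p[(np.abs(p)<1).all(1)]; print('yellow',np.percentile(p,[2,50,98],axis=0))
    m=(im[...,2]-im[...,1]>35)&(im[...,0]-im[...,1]>15); p=C[m]; p=p[(np.abs(p)<1.5).all(1)]; print('purple',np.percentile(p,[2,50,98],axis=0))
E
```

```text
[-0.01385857  0.09805159  0.4688897   0.52989424  0.41533651] [0.00019422] 5 [ 0.00361192  0.00399307 -0.00949296 -0.00228467  0.00735012 -0.00332917
 -0.00146908  0.00162077]
s0 scoop 168 0.476141095161438 -0.30066823959350586 (0.01723308488726616, 0.0701395645737648) 11.950793266296387 0.0855860747038941 0.11506214112142577
s0 sieve 401 0.5151990652084351 -0.024188421666622162 (0.016536446288228035, 0.1106334775686264) 10.362885475158691 0.13000566806881722 0.16054877563809725
s0 purple 0
s0 yellow 210 0.21966032683849335 -0.3434751629829407 (0.01758224330842495, 0.10756169259548187) 31.525867462158203 0.08586187282163697 0.11608170313657723
box ((0.5807371735572815, 0.253165602684021), (0.20630420744419098, 0.3697335720062256), 81.76842498779297)
bung [0.387 0.025 0.033]
yellow [[ 0.118 -0.435  0.007]
 [ 0.22  -0.34   0.02 ]
 [ 0.328 -0.248  0.084]]
purple [[ 0.494 -0.574  0.001]
 [ 0.515 -0.483  0.007]
 [ 0.589 -0.428  0.049]]
d0 scoop 378 0.4708317220211029 -0.29755786061286926 (0.012123601511120796, 0.07190243899822235) 13.318778038024902 0.0853571753444182 0.11543275331513264
d0 sieve 333 0.5089370012283325 -0.021566394716501236 (0.011047031730413437, 0.11177635937929153) 10.467184066772461 0.13014016896498634 0.15995071337452532
d0 purple 540 0.5362442135810852 -0.5144117474555969 (0.014238277450203896, 0.0741933137178421) 82.24254608154297 0.0820060531860293 0.11438925954315506
d0 yellow 842 0.21189405024051666 -0.34630829095840454 (0.012373525649309158, 0.1116010993719101) 33.878334045410156 0.08253004465401122 0.11537663714052165
box ((0.578130841255188, 0.2530287206172943), (0.20754708349704742, 0.3687034845352173), 81.8839340209961)
bung [0.381 0.019 0.031]
yellow [[ 0.107 -0.41   0.007]
 [ 0.189 -0.354  0.011]
 [ 0.312 -0.258  0.059]]
purple [[ 0.486 -0.585  0.001]
 [ 0.538 -0.521  0.018]
 [ 0.582 -0.434  0.107]]
```

```bash
cat >> h.py <<'E'
from scipy.spatial.transform import Rotation as Ro
def TR(o): return Ro.from_euler('xyz',o['ee_rot']).as_matrix()
def st(log=True):
    o=robot.get_obs(); R=TR(o)
    if log: open('log.txt','a').write(repr([list(map(float,o[k])) for k in('joint_positions','tool_pos','ee_rot')])+'\n')
    print('t',o['time'],'q',o['joint_positions'].round(3),'p',o['tool_pos'].round(4),'rpy',o['ee_rot'].round(3),'z',R[:,2].round(3),'y',R[:,1].round(3))
    return o,R
def delta(w): # world delta -> tool delta
    o=robot.get_obs(); print('tool delta',(TR(o).T@np.array(w)).round(3))
E
python3 - <<'E'
from h import *
np.set_printoptions(suppress=True)
st(); delta([-.5,-.04,.05]); delta([-.2,.98,0])
E
```

```text
t 4.725 q [ 1.143  0.786  0.274  0.026  1.709 -0.062] p [0.3267 0.8737 0.3002] rpy [2.768 0.    2.784] z [ 0.128  0.342 -0.931] y [0.326 0.872 0.365]
tool delta [ 0.454 -0.18  -0.124]
tool delta [0.531 0.789 0.309]
```

Call:
carry_out(
  steps=[
    [[0.05,-0.02,-0.01],0,-1],
    [[0.1,-0.04,-0.03],0,-1],
    [[0.15,-0.06,-0.04],0,-1],
    [[0.2,-0.08,-0.055],0,-1],
    [[0.25,-0.1,-0.07],0,-1],
    [[0.3,-0.12,-0.08],0,-1],
    [[0.35,-0.14,-0.095],0,-1],
    [[0.4,-0.16,-0.11],0,-1],
    [[0.454,-0.18,-0.124],0,-1],
    [[0.454,-0.18,-0.124],0,-1],
  ],
)

```text
time: 5.98
tool_pos: [-0.1798, 0.8324, 0.3519]
ee_rot: [2.767, -0.003, 2.791]
wrist_force: [0.7, 0.3, 0.2]
width: 0.0941
finger_force: 0.0
```

Call:
carry_out(
  steps=[
    [[0.3,0.5,0],0,-1],
    [[0.3,0.5,0],0,-1],
  ],
)

```text
time: 6.22
tool_pos: [-0.1786, 0.8848, 0.3389]
ee_rot: [2.733, -0.02, 2.793]
wrist_force: [0.2, 0.1, -1.0]
width: 0.0938
finger_force: 0.0
```

Call:
carry_out(
  steps=[
    [[0.3,0.5,0],0,-1],
  ],
)

```text
time: 6.35
tool_pos: [-0.18, 0.9048, 0.3416]
ee_rot: [2.689, -0.045, 2.801]
wrist_force: [0.2, 0.5, 0.5]
width: 0.0944
finger_force: 0.0
```

Call:
carry_out(
  steps=[
    [[0.3,0.5,0],0,-1],
  ],
)

```text
time: 6.48
tool_pos: [-0.1822, 0.9226, 0.3428]
ee_rot: [2.65, -0.066, 2.812]
wrist_force: [-0.4, -0.7, 1.0]
width: 0.0939
finger_force: 0.0
```

Call:
carry_out(
  steps=[
    [[0.3,0.5,0],0,-1],
  ],
)

```text
time: 6.6
tool_pos: [-0.1848, 0.939, 0.3455]
ee_rot: [2.612, -0.086, 2.823]
wrist_force: [-0.2, 0.4, 1.1]
width: 0.0938
finger_force: 0.0
```

Call:
carry_out(
  steps=[
    [[0.3,0.5,0],0,-1],
  ],
)

```text
time: 6.72
tool_pos: [-0.1877, 0.9538, 0.3505]
ee_rot: [2.573, -0.105, 2.835]
wrist_force: [0.5, 0.1, 0.7]
width: 0.0943
finger_force: 0.0
```

Call:
carry_out(
  steps=[
    [[0.3,0.5,0],0,-1],
  ],
)

```text
time: 6.85
tool_pos: [-0.1908, 0.9671, 0.3578]
ee_rot: [2.534, -0.124, 2.847]
wrist_force: [0.2, -0.1, -0.6]
width: 0.0939
finger_force: 0.0
```

Run:
```python
from h import *
np.set_printoptions(suppress=True)
st(); delta([-.2,.98,0])
```

```text
t 6.85 q [ 1.773  0.765  0.274 -0.184  1.51   0.49 ] p [-0.1908  0.9671  0.3578] rpy [ 2.534 -0.124  2.847] z [ 0.068  0.576 -0.815] y [0.306 0.765 0.567]
tool delta [0.472 0.689 0.551]
```

Call:
carry_out(
  steps=[
    [[0.45,0.5,0],0,-1],
  ],
)

```text
time: 6.98
tool_pos: [-0.2039, 0.9771, 0.3654]
ee_rot: [2.495, -0.143, 2.859]
wrist_force: [0.2, 0.7, -0.4]
width: 0.094
finger_force: 0.0
```

Call:
carry_out(
  steps=[
    [[0.45,0.5,0],0,-1],
  ],
)

```text
time: 7.1
tool_pos: [-0.2192, 0.9851, 0.3744]
ee_rot: [2.457, -0.161, 2.875]
wrist_force: [-0.6, 0.5, 0.5]
width: 0.0945
finger_force: 0.0
```

Call:
carry_out(
  steps=[
    [[0.45,0.5,0],0,-1],
  ],
)

```text
time: 7.22
tool_pos: [-0.2331, 0.9918, 0.3857]
ee_rot: [2.418, -0.179, 2.891]
wrist_force: [0.6, 0.9, -0.5]
width: 0.0939
finger_force: 0.0
```

Call:
carry_out(
  steps=[
    [[0.45,0.5,0],0,-1],
  ],
)

```text
time: 7.35
tool_pos: [-0.2468, 0.997, 0.3988]
ee_rot: [2.379, -0.197, 2.908]
wrist_force: [0.7, 0.3, 0.5]
width: 0.0941
finger_force: 0.0
```

Call:
carry_out(
  steps=[
    [[0.45,0.5,0],0,-1],
  ],
)

```text
time: 7.48
tool_pos: [-0.2607, 1.0007, 0.4134]
ee_rot: [2.341, -0.213, 2.926]
wrist_force: [0.6, 1.0, -0.1]
width: 0.0941
finger_force: 0.0
```

Call:
carry_out(
  steps=[
    [[0.45,0.5,0],0,-1],
  ],
)

```text
time: 7.6
tool_pos: [-0.274, 1.0029, 0.4296]
ee_rot: [2.303, -0.23, 2.944]
wrist_force: [1.2, -0.8, -0.0]
width: 0.094
finger_force: 0.0
```

Call:
carry_out(
  steps=[
    [[0.45,0.5,0],0,-1],
  ],
)

```text
time: 7.72
tool_pos: [-0.2867, 1.0036, 0.4474]
ee_rot: [2.265, -0.245, 2.963]
wrist_force: [-0.2, -0.6, 0.7]
width: 0.0944
finger_force: 0.0
```

Call:
carry_out(
  steps=[
    [[0.45,0.5,0],0,-1],
  ],
)

```text
time: 7.85
tool_pos: [-0.2988, 1.0029, 0.4664]
ee_rot: [2.227, -0.26, 2.983]
wrist_force: [-0.9, 0.2, -0.1]
width: 0.094
finger_force: 0.0
```

Run:
```python
from h import *
np.set_printoptions(suppress=True)
st(); delta([-.2,.98,0]);delta([-.18,.89,-.42])
```

```text
t 7.85 q [ 1.879  0.727  0.274 -0.232  1.227  0.566] p [-0.2988  1.0029  0.4664] rpy [ 2.227 -0.26   2.983] z [-0.03   0.807 -0.589] y [0.298 0.57  0.766]
tool delta [0.341 0.499 0.797]
tool delta [0.2   0.132 0.971]
```

Call:
carry_out(
  steps=[
    [[0.06,0,0],0,-1],
    [[0.12,0,0.0],0,-1],
    [[0.18,0,0],0,-1],
    [[0.24,0,0],0,-1],
    [[0.3,0,0],0,-1],
  ],
)

```text
time: 8.48
tool_pos: [-0.4567, 0.9484, 0.4561]
ee_rot: [2.187, -0.28, 3.011]
wrist_force: [0.3, 0.0, -1.2]
width: 0.0943
finger_force: 0.0
```

Call:
carry_out(
  steps=[
    [[0.6,0.25,0],0,-1],
  ],
)

```text
time: 8.6
tool_pos: [-0.4835, 0.9395, 0.4662]
ee_rot: [2.155, -0.295, 3.035]
wrist_force: [-0.9, 0.4, -0.3]
width: 0.0939
finger_force: 0.0
```

Call:
carry_out(
  steps=[
    [[0.6,0.25,0],0,-1],
  ],
)

```text
time: 8.72
tool_pos: [-0.5094, 0.9282, 0.4817]
ee_rot: [2.119, -0.312, 3.062]
wrist_force: [-0.1, 0.8, 0.0]
width: 0.094
finger_force: 0.0
```

Call:
carry_out(
  steps=[
    [[0.6,0.25,0],0,-1],
  ],
)

```text
time: 8.85
tool_pos: [-0.534, 0.9159, 0.4967]
ee_rot: [2.086, -0.328, 3.088]
wrist_force: [0.0, -0.6, -0.3]
width: 0.0941
finger_force: 0.0
```

Call:
carry_out(
  steps=[
    [[0.6,0.25,0],0,-1],
  ],
)

```text
time: 8.98
tool_pos: [-0.5575, 0.9024, 0.5112]
ee_rot: [2.054, -0.342, 3.115]
wrist_force: [-0.6, -0.2, -0.6]
width: 0.0938
finger_force: 0.0
```

Run:
```python
from h import *
np.set_printoptions(suppress=True)
st(); delta([-.2,.98,0]);delta([-.18,.89,-.42])
```

```text
t 8.975 q [ 2.212  0.737  0.274 -0.493  1.116  0.845] p [-0.5575  0.9024  0.5112] rpy [ 2.054 -0.342  3.115] z [-0.132  0.889 -0.438] y [0.309 0.457 0.834]
tool delta [0.213 0.386 0.898]
tool delta [0.051 0.    0.999]
```

Call:
carry_out(
  steps=[
    [[0.6,-0.3,0],0,-1],
  ],
)

```text
time: 9.1
tool_pos: [-0.6032, 0.8799, 0.5004]
ee_rot: [2.035, -0.35, 3.126]
wrist_force: [-0.5, 0.1, -0.8]
width: 0.0941
finger_force: 0.0
```

Call:
carry_out(
  steps=[
    [[0.6,-0.3,0],0,-1],
  ],
)

```text
time: 9.22
tool_pos: [-0.6534, 0.8539, 0.4804]
ee_rot: [2.024, -0.356, -3.14]
wrist_force: [0.1, 1.1, 0.3]
width: 0.0939
finger_force: 0.0
```

Call:
carry_out(
  steps=[
    [[0.6,-0.3,0],0,-1],
  ],
)

```text
time: 9.35
tool_pos: [-0.6986, 0.8275, 0.4632]
ee_rot: [2.009, -0.363, -3.122]
wrist_force: [-0.2, 0.5, -0.4]
width: 0.0943
finger_force: 0.0
```

```bash
cat > kin.py <<'E'
import numpy as np, ast
from scipy.spatial.transform import Rotation as Ro
from scipy.optimize import least_squares
D=[ast.literal_eval(l) for l in open('log.txt')]+[
 [[1.10993,.08794,1.3722,0,1.68359,-.1031],[.19235,.5147,.20434],[-3.13947,-.00027,2.78383]],
 [[1.1463,.8973,.2791,.0025,1.9401,-.0657],[.3018,.8072,.1812],[3.1164,-.0007,2.7837]],
 [[1.1493,1.0086,.2738,.0059,1.7659,-.0623],[.323,.8638,.0885],[3.048,.0001,2.7838]]]
ry=lambda a:Ro.from_rotvec([0,a,0]); rz=lambda a:Ro.from_rotvec([0,0,a])
def fk(q,p):
    R=rz(q[0]); t=np.array([0,0,p[0]])+R.apply([p[6],p[1],0])
    R=R*ry(q[1]); t=t+R.apply([p[2],0,p[3]])
    R=R*ry(q[2]); t=t+R.apply([p[4],0,p[5]])
    R=R*rz(p[8]*q[3])*ry(q[4]); t=t+R.apply([0,0,p[7]])
    return t,R*rz(p[9]*q[5]+p[10])
def res(p): 
    out=[]
    for q,x,e in D:
        t,R=fk(q,p); out+=list(t-x)+list(.3*(R.inv()*Ro.from_euler('xyz',e)).as_rotvec())
    return np.array(out)
p0=[.1,.06,0,.45,0,.5,0,.38,1,1,1.57]
best=None
for s8 in(1,-1):
  for s9 in(1,-1):
    for o in(1.57,-1.57,0,3.1):
      r=least_squares(res,[.1,.06,0,.45,0,.5,0,.38,s8,s9,o]); 
      if best is None or r.cost<best.cost: best=r
P=best.x
lo=np.array([-3.1,-.76,.27,-1.08,.17,-2.57]);hi=np.array([3.1,2.03,2.55,4.22,2.65,2.57])
def ik(x,R,q0):
    f=lambda q:np.r_[fk(q,P)[0]-x,.3*(fk(q,P)[1].inv()*Ro.from_matrix(R)).as_rotvec()]
    return least_squares(f,np.clip(q0,lo+.01,hi-.01),bounds=(lo,hi))
if __name__=='__main__': print(len(D),best.cost,P.round(4),np.abs(best.fun).max())
E
python3 - <<'E'
from h import *
np.set_printoptions(suppress=True)
st()
E
python3 kin.py
```

```text
t 9.35 q [ 2.398  0.815  0.275 -0.672  1.083  1.042] p [-0.6986  0.8275  0.4632] rpy [ 2.009 -0.363 -3.122] z [-0.169  0.902 -0.397] y [0.313 0.431 0.846]
8 2.4559410916462985e-09 [ 1.5260e-01  5.6600e-02 -1.0000e-04  4.4900e-01  1.0070e-01  4.9970e-01
  2.0000e-04  3.5070e-01  1.0000e+00  1.0000e+00  1.5708e+00] 3.7370941837193755e-05
```

```bash
cat > chk.py <<'E'
from kin import *
np.set_printoptions(precision=2,suppress=True)
zt=np.array([-.169,.902,-.397]);zt/=np.linalg.norm(zt)
def Rl(sg):
    y=sg*np.cross([0,0,1],zt); y/=np.linalg.norm(y); return np.c_[np.cross(y,zt),y,zt]
pts={'scoop':(.473,-.299,.097),'scoopup':(.473,-.299,.25),'pour':(.45,-.03,.3),'sieve':(.511,-.023,.142),'sieveup':(.511,-.023,.28),'box':(.45,.27,.3),'box2':(.55,.27,.3)}
if __name__=='__main__':
  for sg in(1,-1):
    for n,g in pts.items():
      for ph in(0,80,-45):
        R=Rl(sg)@Ro.from_rotvec([0,0,np.radians(ph)]).as_matrix()
        b=None
        for q0 in ([-.5,.5,1.5,.8,2,0],[-.8,.9,.8,.8,2,1],[-.3,.2,1.8,.8,2,-1.5],[-.5,.5,1.5,2.5,1,0]):
            r=ik(np.array(g)+.019*zt,R,np.array(q0,float))
            if b is None or r.cost<b.cost:b=r
        print(sg,n,ph,'OK' if b.cost<1e-8 else 'no %.1e'%b.cost,b.x)
E
python3 chk.py
```

```text
1 scoop 0 OK [-0.92  0.85  0.97  0.61  2.34  2.23]
1 scoop 80 no 2.4e-04 [-0.91  0.87  0.94  0.65  2.36 -2.57]
1 scoop -45 OK [-0.92  0.85  0.97  0.61  2.34  1.44]
1 scoopup 0 OK [-0.92  0.73  0.86  0.79  2.52  2.46]
1 scoopup 80 OK [-0.92  0.73  0.86  0.79  2.52 -2.43]
1 scoopup -45 OK [-0.92  0.73  0.86  0.79  2.52  1.68]
1 pour 0 no 1.5e-05 [-0.67  0.26  1.43  0.9   2.27  2.57]
1 pour 80 OK [-0.67  0.26  1.42  0.91  2.27 -2.29]
1 pour -45 OK [-0.67  0.26  1.42  0.91  2.27  1.81]
1 sieve 0 OK [-0.6   0.51  1.43  0.82  2.06  2.41]
1 sieve 80 OK [-0.6   0.51  1.43  0.82  2.06 -2.47]
1 sieve -45 OK [-0.6   0.51  1.43  0.82  2.06  1.63]
1 sieveup 0 no 1.3e-04 [-0.61  0.37  1.33  0.93  2.21  2.57]
1 sieveup 80 OK [-0.6   0.38  1.31  0.94  2.21 -2.25]
1 sieveup -45 OK [-0.6   0.38  1.31  0.94  2.21  1.85]
1 box 0 no 2.4e-03 [-0.22  0.09  1.75  1.14  1.84  2.57]
1 box 80 OK [-0.17  0.05  1.66  1.1   1.83 -2.02]
1 box -45 OK [-0.17  0.05  1.66  1.1   1.83  2.08]
1 box2 0 no 3.2e-03 [-0.19  0.27  1.55  1.17  1.79  2.57]
1 box2 80 OK [-0.14  0.27  1.41  1.11  1.82 -1.98]
1 box2 -45 OK [-0.14
[... 444 characters left out ...]
1  2.27  0.85]
-1 pour -45 OK [-0.67  0.26  1.42  0.91  2.27 -1.33]
-1 sieve 0 OK [-0.6   0.51  1.43  0.82  2.06 -0.73]
-1 sieve 80 OK [-0.6   0.51  1.43  0.82  2.06  0.67]
-1 sieve -45 OK [-0.6   0.51  1.43  0.82  2.06 -1.51]
-1 sieveup 0 OK [-0.6   0.38  1.31  0.94  2.21 -0.51]
-1 sieveup 80 OK [-0.6   0.38  1.31  0.94  2.21  0.89]
-1 sieveup -45 OK [-0.6   0.38  1.31  0.94  2.21 -1.29]
-1 box 0 OK [-0.17  0.05  1.66  1.1   1.83 -0.28]
-1 box 80 OK [-0.17  0.05  1.66  1.1   1.83  1.12]
-1 box -45 OK [-0.17  0.05  1.66  1.1   1.83 -1.06]
-1 box2 0 OK [-0.14  0.27  1.41  1.11  1.82 -0.24]
-1 box2 80 OK [-0.14  0.27  1.41  1.11  1.82  1.16]
-1 box2 -45 OK [-0.14  0.27  1.41  1.11  1.82 -1.02]
```

```bash
cat > path.py <<'E'
from chk import *
from h import *
def follow(q,wps,R,n=12):
    a=np.array(fk(q,P)[0])
    for w in wps:
        w=np.array(w); worst=0; mj=0
        for s in np.linspace(0,1,n+1)[1:]:
            r=ik(a+(w-a)*s,R,q); worst=max(worst,r.cost); mj=max(mj,np.abs(r.x-q).max()); q=r.x
        print(w,'cost %.1e'%worst,'maxdq %.2f'%mj,q); a=w
    return q
E
python3 - <<'E'
from path import *
o,R=st(False); R2=Rl(-1); v=(Ro.from_matrix(R).inv()*Ro.from_matrix(R2)).as_rotvec(); print('roll deg',np.degrees(v))
q=ik(o['tool_pos'],R2,o['joint_positions']); print(q.cost,q.x)
W=[(-.1,.9,.5),(.35,.6,.5),(.52,.15,.45),(.48,-.28,.33)]
follow(q.x,W,R2)
a=np.array(o['tool_pos'])
for w in W: print((R2.T@(np.array(w)-a)).round(3)); a=np.array(w)
E
```

```text
t 9.35 q [ 2.4   0.81  0.28 -0.67  1.08  1.04] p [-0.7   0.83  0.46] rpy [ 2.01 -0.36 -3.12] z [-0.17  0.9  -0.4 ] y [0.31 0.43 0.85]
roll deg [ 0.02 -0.02 67.23]
8.165479216463839e-20 [ 2.4   0.82  0.27 -0.67  1.08  2.22]
[-0.1  0.9  0.5] cost 7.9e-20 maxdq 0.21 [1.54 0.17 1.12 0.3  0.72 1.26]
[0.35 0.6  0.5 ] cost 2.2e-16 maxdq 0.10 [ 0.49 -0.03  1.33  1.09  1.41  0.38]
[0.52 0.15 0.45] cost 6.0e-18 maxdq 0.08 [-0.37  0.2   1.18  1.21  2.16 -0.04]
[ 0.48 -0.28  0.33] cost 3.7e-16 maxdq 0.08 [-0.91  0.71  0.71  1.    2.62 -0.43]
[ 0.02  0.6  -0.05]
[-0.15  0.39 -0.35]
[-0.23  0.08 -0.41]
[-0.28 -0.12 -0.33]
```

Call:
carry_out(
  steps=[
    [[0,0,0],1,-1],
    [[0,0,0],2,-1],
    [[0,0,0],3,-1],
    [[0,0,0],4,-1],
    [[0,0,0],5,-1],
    [[0,0,0],6,-1],
    [[0,0,0],6.72,-1],
    [[0,0,0],6.72,-1],
  ],
)

```text
time: 10.35
tool_pos: [-0.697, 0.8284, 0.4638]
ee_rot: [3.136, -1.162, 1.761]
wrist_force: [0.2, 0.2, 0.5]
width: 0.0938
finger_force: 0.0
```

Call:
carry_out(
  steps=[
    [[0,0.06,-0.005],0,-1],
    [[0,0.12,-0.01],0,-1],
    [[0.005,0.18,-0.015],0,-1],
    [[0.01,0.24,-0.02],0,-1],
    [[0.01,0.3,-0.025],0,-1],
    [[0.01,0.36,-0.03],0,-1],
    [[0.015,0.42,-0.035],0,-1],
    [[0.02,0.48,-0.04],0,-1],
    [[0.02,0.54,-0.045],0,-1],
    [[0.02,0.6,-0.05],0,-1],
  ],
)

```text
time: 11.6
tool_pos: [-0.0981, 0.9012, 0.5032]
ee_rot: [3.13, -1.162, 1.767]
wrist_force: [0.1, 1.5, 0.1]
width: 0.0942
finger_force: 0.0
```

Call:
carry_out(
  steps=[
    [[-0.015,0.04,-0.035],0,-1],
    [[-0.03,0.08,-0.07],0,-1],
    [[-0.045,0.12,-0.105],0,-1],
    [[-0.06,0.16,-0.14],0,-1],
    [[-0.075,0.2,-0.175],0,-1],
    [[-0.09,0.24,-0.21],0,-1],
    [[-0.105,0.28,-0.245],0,-1],
    [[-0.12,0.32,-0.28],0,-1],
    [[-0.135,0.36,-0.315],0,-1],
    [[-0.15,0.39,-0.35],0,-1],
  ],
)

```text
time: 12.85
tool_pos: [0.355, 0.5972, 0.5045]
ee_rot: [3.129, -1.16, 1.766]
wrist_force: [0.2, -0.5, -0.2]
width: 0.0936
finger_force: 0.0
```

Run:
```python
from path import *
o,R=st(False)
q=o['joint_positions']
W=[(.52,.15,.42),(.475,-.27,.22)]
follow(q,W,R)
a=np.array(o['tool_pos'])
for w in W: print((R.T@(np.array(w)-a)).round(3)); a=np.array(w)
```

```text
t 12.85 q [ 0.48 -0.03  1.31  1.09  1.42  0.38] p [0.35 0.6  0.5 ] rpy [ 3.13 -1.16  1.77] z [-0.17  0.9  -0.4 ] y [0.98 0.18 0.01]
[0.52 0.15 0.42] cost 2.3e-18 maxdq 0.08 [-0.37  0.2   1.23  1.17  2.13 -0.11]
[ 0.47 -0.27  0.22] cost 2.8e-16 maxdq 0.07 [-0.9   0.72  0.91  0.76  2.48 -0.72]
[-0.27  0.08 -0.4 ]
[-0.34 -0.12 -0.29]
```

Call:
carry_out(
  steps=[
    [[-0.03,0.01,-0.045],0,-1],
    [[-0.06,0.02,-0.09],0,-1],
    [[-0.09,0.03,-0.135],0,-1],
    [[-0.12,0.035,-0.18],0,-1],
    [[-0.15,0.045,-0.225],0,-1],
    [[-0.18,0.055,-0.27],0,-1],
    [[-0.21,0.06,-0.315],0,-1],
    [[-0.24,0.07,-0.36],0,-1],
    [[-0.27,0.08,-0.4],0,-1],
  ],
)

```text
time: 13.98
tool_pos: [0.5196, 0.1452, 0.4164]
ee_rot: [3.129, -1.159, 1.766]
wrist_force: [-0.6, 0.5, 0.1]
width: 0.0939
finger_force: 0.0
```

Call:
carry_out(
  steps=[
    [[-0.04,-0.012,-0.03],0,-1],
    [[-0.08,-0.025,-0.06],0,-1],
    [[-0.12,-0.04,-0.09],0,-1],
    [[-0.16,-0.055,-0.12],0,-1],
    [[-0.2,-0.07,-0.15],0,-1],
    [[-0.24,-0.08,-0.18],0,-1],
    [[-0.28,-0.1,-0.22],0,-1],
    [[-0.31,-0.11,-0.26],0,-1],
    [[-0.34,-0.12,-0.29],0,-1],
    [[-0.34,-0.12,-0.29],0,-1],
  ],
)

```text
time: 15.22
tool_pos: [0.4745, -0.2721, 0.2173]
ee_rot: [3.14, -1.162, 1.753]
wrist_force: [0.3, 0.5, -0.4]
width: 0.0935
finger_force: 0.0
```

```bash
cat >> h.py <<'E'
def bar(s,lo,hi,bx):
    C=cloud(s); im=s['image'].astype(int)
    m=(im.max(2)<45)&(C[...,2]>lo)&(C[...,2]<hi)&(C[...,0]>bx[0])&(C[...,0]<bx[1])&(C[...,1]>bx[2])&(C[...,1]<bx[3]); p=C[m]
    if len(p)<10: print('bar',len(p));return
    print('bar',len(p),cv2.minAreaRect(p[:,:2].astype(np.float32)),p[:,2].min().round(3),p[:,2].max().round(3))
E
python3 - <<'E'
from h import *
np.set_printoptions(suppress=True)
o,R=st()
s=snap('side','d1'); bar(s,.085,.118,(.4,.56,-.42,-.2))
w=snap('wrist','w1')
c=np.hstack([cv2.resize(s['image'][200:410,200:480],None,fx=1.42,fy=1.42),cv2.resize(w['image'],(398,298))])
cv2.imwrite('pics/c1.png',c[:,:,::-1])
E
```

```text
t 15.225 q [-0.907  0.728  0.904  0.763  2.476 -0.721] p [ 0.4745 -0.2721  0.2173] rpy [ 3.14  -1.162  1.753] z [-0.165  0.903 -0.397] y [0.984 0.18  0.001]
bar 357 ((0.4709833860397339, -0.2978231608867645), (0.010908283293247223, 0.07030000537633896), 12.040565490722656) 0.085 0.115
```

View pics/c1.png

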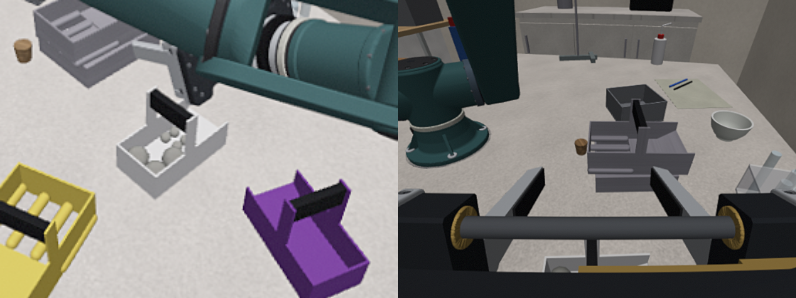

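White scoop at (170,150) in the crop holds the stones, with its lip to the upper right (+x). The purple one at (310,230) and the yellow one at (45,215) are clear. In the wrist view the sieve's bars are on the left, the robot side. Now to grasp the scoop.

Call:
carry_out(
  steps=[
    [[-0.03,-0.002,0.01],0,-1],
    [[-0.06,-0.004,0.02],0,-1],
    [[-0.09,-0.006,0.03],0,-1],
    [[-0.121,-0.006,0.0425],0,-1],
    [[-0.121,-0.006,0.0425],0,-1],
    [[-0.121,-0.006,0.0425],0,-1],
  ],
)

```text
time: 16.08
tool_pos: [0.4714, -0.2795, 0.0942]
ee_rot: [3.132, -1.158, 1.765]
wrist_force: [-0.2, -0.7, -0.2]
width: 0.0937
finger_force: 0.0
```

Call:
carry_out(
  steps=[
    [[0,0,0],0,0],
    [[0,0,0],0,0.6],
    [[0,0,0],0,1],
    [[0,0,0],0,1],
    [[0,0,0],0,1],
    [[0,0,0],0,1],
    [[0,0,0],0,1],
    [[0,0,0],0,1],
  ],
)

```text
time: 17.08
tool_pos: [0.4709, -0.28, 0.092]
ee_rot: [3.136, -1.161, 1.759]
wrist_force: [-0.2, -0.4, -0.2]
width: 0.0181
finger_force: 30.1
```

Call:
carry_out(
  steps=[
    [[0.01,0,-0.004],0,1],
    [[0.02,0,-0.009],0,1],
    [[0.03,0,-0.013],0,1],
    [[0.04,0,-0.017],0,1],
    [[0.04,0,-0.017],0,1],
  ],
)

```text
time: 17.7
tool_pos: [0.4708, -0.28, 0.1368]
ee_rot: [3.134, -1.158, 1.762]
wrist_force: [0.7, -0.3, -5.8]
width: 0.0166
finger_force: 30.0
```

Run:
```python
from h import *
np.set_printoptions(suppress=True)
o,R=st()
s=snap('side','d2'); bar(s,.1,.2,(.4,.56,-.42,-.2))
a=snap('scene','s2')
c=np.hstack([cv2.resize(s['image'][230:370,240:400],(400,350)),cv2.resize(a['image'][150:250,170:290],(400,333))[:333].repeat(1,0) if 0 else cv2.resize(a['image'][150:255,170:290],(400,350))])
cv2.imwrite('pics/c2.png',c[:,:,::-1])
```

```text
t 17.7 q [-0.916  0.798  0.954  0.657  2.39  -0.859] p [ 0.4708 -0.28    0.1368] rpy [ 3.134 -1.158  1.762] z [-0.166  0.901 -0.401] y [0.983 0.183 0.003]
bar 55 ((0.45462217926979065, -0.3725382089614868), (0.1355978101491928, 0.14903095364570618), 37.843265533447266) 0.107 0.2
```

View pics/c2.png

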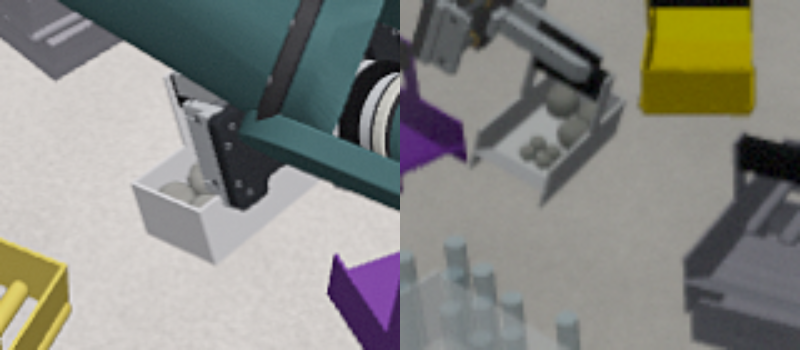

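```bash
cat > pour.py <<'E'
from path import *
def frame(yawdeg):
    c,s=np.cos(np.radians(yawdeg)),np.sin(np.radians(yawdeg)); return np.array([[c,-s,0],[s,c,0],[0,0,1.]])
def seq(tcp0,R0,phis,lipoff,L0,yaw):
    """TCP shifts (in R0 axes) so that object's point lipoff (object axes, from grip) sits at L0 for each roll"""
    zt=R0[:,2]; F=frame(yaw); out=[]
    for ph in phis:
        M=Ro.from_rotvec(zt*np.radians(ph)).as_matrix()
        T=np.array(L0)-M@(F@np.array(lipoff))+.019*zt
        X=M@F
        out.append((ph,T,R0.T@(T-tcp0),X[2]))
    return out
E
python3 - <<'E'
from pour import *
np.set_printoptions(precision=3,suppress=True)
o,R=st(False)
S=np.array([.510,-.0225,.045]); F=frame(10.4)
L0=S+F@np.array([-.06,-.008,0]); L0[2]=.145
r=seq(o['tool_pos'],R,[0,20,30,40,50,60,70,80,85],[.083,0,-.074],L0,10.4)
for ph,T,d,x in r: print(ph,T,d,x)
q=follow(o['joint_positions'],[o['tool_pos']+[0,0,.06],r[0][1]+[0,-.02,.03],r[0][1]],R)
a=o['tool_pos']
for w in [o['tool_pos']+[0,0,.06],r[0][1]+[0,0,.03]]: print('d',R.T@(w-o['tool_pos']))
for ph,T,d,x in r:
    k=ik(T,R@Ro.from_rotvec([0,0,np.radians(ph)]).as_matrix(),q); q=k.x; print(ph,'%.0e'%k.cost,q)
E
```

```text
t 17.8 q [-0.915  0.799  0.955  0.656  2.389 -0.859] p [ 0.471 -0.28   0.135] rpy [ 3.138 -1.161  1.758] z [-0.167  0.902 -0.399] y [0.983 0.183 0.001]
0 [ 0.368 -0.039  0.211] [ 0.172 -0.057  0.204] [0. 0. 1.]
20 [ 0.394 -0.024  0.234] [ 0.196 -0.029  0.204] [-0.314 -0.023  0.949]
30 [ 0.41  -0.018  0.241] [ 0.204 -0.012  0.204] [-0.458 -0.05   0.887]
40 [ 0.427 -0.013  0.246] [0.209 0.006 0.204] [-0.589 -0.087  0.803]
50 [ 0.445 -0.009  0.247] [0.211 0.025 0.204] [-0.702 -0.132  0.7  ]
60 [ 0.464 -0.006  0.246] [0.209 0.043 0.204] [-0.794 -0.184  0.579]
70 [ 0.482 -0.004  0.242] [0.205 0.061 0.204] [-0.861 -0.242  0.447]
80 [ 0.499 -0.004  0.235] [0.197 0.078 0.204] [-0.903 -0.304  0.305]
85 [ 0.507 -0.005  0.23 ] [0.192 0.086 0.204] [-0.913 -0.336  0.232]
[ 0.471 -0.28   0.195] cost 2.0e-25 maxdq 0.01 [-0.915  0.751  0.911  0.724  2.461 -0.769]
[ 0.368 -0.059  0.241] cost 8.7e-21 maxdq 0.07 [-0.822  0.225  1.57   0.72   2.3   -0.796]
[ 0.368 -0.039  0.211] cost 1.6e-19 maxdq 0.01 [-0.797  0.228  1.631  0.706  2.236 -0.827]
d [ 0.055  0.    -0.024]
d [ 0.199 -0.057  0.192]
0 1e-19 [-0.797  0.228  1.631  0.706  2.236 -0.827]
20 2e-27 [-0.746  0.228  1.582  0.774  2.238 -0.39 ]
30 2e-18 [-0.719  0.24   1.551  0.805  2.233 -0.175]
40 3e-18 [-0.692  0.26   1.518  0.832  2.224  0.035]
50 7e-18 [-0.667  0.285  1.482  0.855  2.212  0.24 ]
60 2e-17 [-0.645  0.315  1.446  0.873  2.2    0.437]
70 4e-17 [-0.626  0.349  1.41   0.887  2.186  0.628]
80 1e-16 [-0.61   0.386  1.376  0.895  2.172  0.813]
85 8e-21 [-0.603  0.405  1.359  0.898  2.166  0.902]
```

Call:
carry_out(
  steps=[
    [[0.03,0,-0.012],0,1],
    [[0.055,0,-0.024],0,1],
    [[0.08,-0.01,0.01],0,1],
    [[0.105,-0.02,0.045],0,1],
    [[0.13,-0.03,0.08],0,1],
    [[0.155,-0.04,0.12],0,1],
    [[0.18,-0.05,0.16],0,1],
    [[0.199,-0.057,0.192],0,1],
    [[0.185,-0.057,0.2],0,1],
    [[0.172,-0.057,0.204],0,1],
  ],
)

```text
time: 19.05
tool_pos: [0.3675, -0.0388, 0.2106]
ee_rot: [3.139, -1.161, 1.757]
wrist_force: [-0.2, 1.2, -5.0]
width: 0.0163
finger_force: 30.0
```

Run:
```python
from h import *
np.set_printoptions(suppress=True)
o,R=st(); print(o['width'],o['wrist_force'])
s=snap('side','d3'); a=snap('scene','s3')
c=np.hstack([cv2.resize(s['image'][120:330,160:400],(400,350)),cv2.resize(a['image'][130:290,190:370],(394,350))])
cv2.imwrite('pics/c3.png',c[:,:,::-1])
```

```text
t 19.05 q [-0.797  0.229  1.632  0.705  2.234 -0.828] p [ 0.3675 -0.0388  0.2106] rpy [ 3.139 -1.161  1.757] z [-0.168  0.902 -0.398] y [0.983 0.183 0.001]
0.01634193234841441 [-0.18651638  1.19002868 -5.02768758]
```

View pics/c3.png

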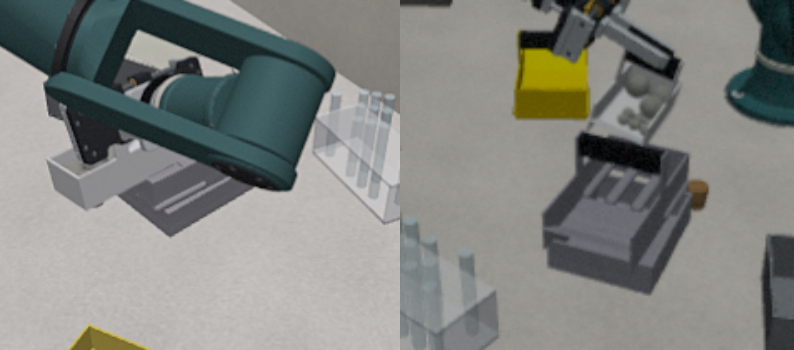

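Run:
```python
from pour import *
np.set_printoptions(precision=3,suppress=True)
F=frame(10.4);S=np.array([.510,-.0225,.0])
for f in('s3','d3'):
    s=load(f);C=cloud(s);im=s['image'].astype(int)
    p=(C.reshape(-1,3)-S)@F; m=(im.min(2)>85).reshape(-1)&(im.max(2)-im.min(2)<30).reshape(-1)
    k=m&(p[:,2]>.10)&(p[:,2]<.26)&(p[:,0]>-.26)&(p[:,0]<0)&(np.abs(p[:,1])<.1)
    q=p[k]; print(f,len(q),q.min(0),q.max(0)); 
    e=q[q[:,0]>q[:,0].max()-.012]; print('lip zone',e.min(0),e.max(0)); 
    for x0 in (-.2,-.17,-.14,-.11,-.08): 
        w=q[(abs(q[:,0]-x0)<.01)]; 
        if len(w)>3: print(x0,len(w),w.min(0),w.max(0))
```

```text
s3 972 [-0.221 -0.099  0.1  ] [-0.001  0.059  0.26 ]
lip zone [-0.001 -0.058  0.159] [-0.001 -0.058  0.159]
-0.2 98 [-0.209 -0.078  0.105] [-0.19   0.006  0.162]
-0.17 118 [-0.18  -0.079  0.112] [-0.16   0.008  0.259]
-0.14 159 [-0.15  -0.077  0.102] [-0.13   0.026  0.255]
-0.11 130 [-0.12  -0.083  0.1  ] [-0.1   0.01  0.26]
-0.08 38 [-0.09  -0.078  0.1  ] [-0.07   0.059  0.171]
d3 1861 [-0.225 -0.099  0.1  ] [-0.025  0.021  0.26 ]
lip zone [-0.037 -0.058  0.1  ] [-0.025 -0.054  0.103]
-0.2 354 [-0.21  -0.069  0.112] [-0.19   0.018  0.167]
-0.17 246 [-0.18  -0.099  0.119] [-0.16   0.019  0.223]
-0.14 224 [-0.15  -0.068  0.121] [-0.13  -0.002  0.186]
-0.11 148 [-0.12  -0.068  0.102] [-0.1    0.016  0.169]
-0.08 128 [-0.09  -0.067  0.1  ] [-0.071  0.015  0.155]
```

Run:
```python
from pour import *
np.set_printoptions(precision=3,suppress=True)
F=frame(10.4);S=np.array([.510,-.0225,.0])
for f in('s3','d3'):
    s=load(f);C=cloud(s);im=s['image'].astype(int)
    p=(C.reshape(-1,3)-S)@F; m=(im.min(2)>70).reshape(-1)&(im.max(2)-im.min(2)<30).reshape(-1)
    for lo,hi in((-.215,-.195),(-.19,-.17),(-.17,-.13),(-.13,-.09)):
      for y in np.arange(-.085,.04,.01):
        k=m&(p[:,2]>.10)&(p[:,2]<.2)&(p[:,0]>lo)&(p[:,0]<hi)&(abs(p[:,1]-y)<.005)
        if k.sum()>2: print(f,lo,'y%.3f'%y,k.sum(),p[k,2].min().round(3),p[k,2].max().round(3),end=' | ')
      print()
```

```text
s3 -0.215 y-0.075 6 0.132 0.151 | s3 -0.215 y-0.065 17 0.142 0.162 | s3 -0.215 y-0.055 11 0.145 0.157 | s3 -0.215 y-0.045 19 0.112 0.153 | s3 -0.215 y-0.035 17 0.132 0.149 | s3 -0.215 y-0.025 10 0.136 0.148 | s3 -0.215 y-0.015 11 0.131 0.146 | s3 -0.215 y-0.005 6 0.105 0.143 | s3 -0.215 y0.005 8 0.125 0.146 | 
s3 -0.19 y-0.075 19 0.121 0.153 | s3 -0.19 y-0.065 29 0.118 0.168 | s3 -0.19 y-0.055 30 0.115 0.153 | s3 -0.19 y-0.045 30 0.113 0.153 | s3 -0.19 y-0.035 6 0.131 0.143 | s3 -0.19 y-0.025 14 0.134 0.143 | s3 -0.19 y-0.015 20 0.122 0.143 | s3 -0.19 y-0.005 15 0.102 0.141 | s3 -0.19 y0.005 8 0.121 0.147 | 
s3 -0.17 y-0.075 32 0.12 0.149 | s3 -0.17 y-0.065 53 0.117 0.188 | s3 -0.17 y-0.055 19 0.114 0.198 | s3 -0.17 y-0.045 14 0.112 0.199 | s3 -0.17 y-0.035 8 0.111 0.137 | s3 -0.17 y-0.025 24 0.108 0.143 | s3 -0.17 y-0.015 30 0.115 0.191 | s3 -0.17 y-0.005 26 0.102 0.187 | s3 -0.17 y0.005 18 0.116 0.186 | s3 -0.17 y0.015 20 0.149 0.184 | s3 -0.17 y0.025 8 0.189 0.199 | 
s3 -0.13 y-0.075 26 0.122 0.145 | s3 -0.13 y-0.065 45 0.119 0.171 | s3 -0.13 y-0.055 21 0.101 0.196 | s3 -0.13 y-0.
[... 406 characters left out ...]
0.015 43 0.111 0.16 | d3 -0.215 y-0.005 52 0.108 0.158 | d3 -0.215 y0.005 37 0.108 0.156 | d3 -0.215 y0.015 44 0.115 0.156 | 
d3 -0.19 y-0.065 154 0.119 0.169 | d3 -0.19 y-0.055 19 0.151 0.168 | d3 -0.19 y-0.035 5 0.152 0.154 | d3 -0.19 y-0.015 20 0.137 0.148 | d3 -0.19 y-0.005 15 0.132 0.149 | d3 -0.19 y0.015 64 0.133 0.155 | 
d3 -0.17 y-0.065 272 0.119 0.168 | d3 -0.17 y-0.055 129 0.147 0.188 | d3 -0.17 y-0.025 11 0.137 0.142 | d3 -0.17 y-0.015 28 0.131 0.143 | d3 -0.17 y-0.005 8 0.126 0.137 | d3 -0.17 y0.015 3 0.128 0.132 | 
d3 -0.13 y-0.065 216 0.121 0.166 | d3 -0.13 y-0.055 60 0.101 0.169 | d3 -0.13 y-0.005 7 0.124 0.128 | d3 -0.13 y0.005 8 0.127 0.129 | d3 -0.13 y0.015 14 0.121 0.131 |
```

Run:
```python
from pour import *
np.set_printoptions(precision=3,suppress=True)
o,R=st(False); zt=R[:,2]
S=np.array([.510,-.0225,0]); F=frame(10.4); Fl=F@Ro.from_rotvec([-.15,0,0]).as_matrix()
sh={0:(0,0,0),20:(.024,.028,0),40:(.037,.063,0),60:(.037,.1,0),70:(.033,.118,0),80:(.025,.135,0)}
for ph,d in sh.items():
    M=Ro.from_rotvec(zt*np.radians(ph)).as_matrix(); G=o['tool_pos']+R@np.array(d)-.019*zt
    f=lambda v:F.T@(G+M@(Fl@np.array(v))-S)
    print(ph,'lip',f([.083,-.01,-.074]),'lo corner',f([.083,.027,-.074]),'hi',f([.083,-.047,-.074]),'xslope',(M@Fl)[2])
```

```text
t 19.15 q [-0.797  0.232  1.632  0.706  2.235 -0.827] p [ 0.368 -0.039  0.21 ] rpy [-3.139 -1.164  1.751] z [-0.168  0.903 -0.396] y [ 0.983  0.182 -0.001]
0 lip [-0.06  -0.029  0.146] lo corner [-0.06   0.007  0.14 ] hi [-0.06  -0.066  0.151] xslope [ 0.    -0.149  0.989]
20 lip [-0.062 -0.029  0.146] lo corner [-0.059  0.007  0.14 ] hi [-0.066 -0.065  0.152] xslope [-0.314 -0.164  0.935]
40 lip [-0.064 -0.029  0.147] lo corner [-0.058  0.007  0.139] hi [-0.07  -0.064  0.154] xslope [-0.59  -0.205  0.781]
60 lip [-0.066 -0.028  0.148] lo corner [-0.058  0.006  0.138] hi [-0.074 -0.063  0.158] xslope [-0.795 -0.268  0.544]
70 lip [-0.066 -0.028  0.149] lo corner [-0.058  0.006  0.138] hi [-0.075 -0.062  0.161] xslope [-0.863 -0.305  0.404]
80 lip [-0.067 -0.027  0.15 ] lo corner [-0.057  0.006  0.137] hi [-0.076 -0.061  0.163] xslope [-0.904 -0.344  0.254]
```

Call:
carry_out(
  steps=[
    [[0.013,0.013,0],1,1],
    [[0.02,0.028,0.008],2,1],
    [[0.023,0.045,0.017],3,1],
    [[0.026,0.057,0.017],3.7,1],
    [[0.029,0.07,0.017],4.4,1],
    [[0.03,0.083,0.017],5.1,1],
    [[0.028,0.096,0.017],5.8,1],
    [[0.026,0.109,0.017],6.5,1],
    [[0.024,0.118,0.017],7,1],
    [[0.024,0.118,0.017],7,1],
  ],
)

```text
time: 20.4
tool_pos: [0.4797, 0.0067, 0.2275]
ee_rot: [-2.003, -0.322, 0.329]
wrist_force: [-0.2, 0.9, 0.2]
width: 0.0005
finger_force: 0.0
```

Call:
carry_out(
  steps=[
    [[0,0,0],0.5,1],
    [[0,0,0],0.5,1],
    [[0,0,0],0.5,1],
  ],
)

```text
time: 20.78
tool_pos: [0.479, 0.0072, 0.2275]
ee_rot: [-1.994, -0.243, 0.291]
wrist_force: [0.5, 0.4, 0.6]
width: 0.0007
finger_force: 0.0
```

Run:
```python
from h import *
np.set_printoptions(suppress=True)
o,R=st(); print(o['width'],o['wrist_force'])
s=snap('side','d4'); a=snap('scene','s4')
c=np.hstack([cv2.resize(s['image'][120:330,160:400],(400,350)),cv2.resize(a['image'][130:290,190:370],(394,350))])
cv2.imwrite('pics/c4.png',c[:,:,::-1])
```

```text
t 20.775 q [-0.613  0.345  1.447  0.878  2.156  0.693] p [0.479  0.0072 0.2275] rpy [-1.994 -0.243  0.291] z [-0.167  0.902 -0.398] y [ 0.328 -0.33  -0.885]
0.0006717081639715873 [0.50164635 0.43506729 0.64460398]
```

View pics/c4.png

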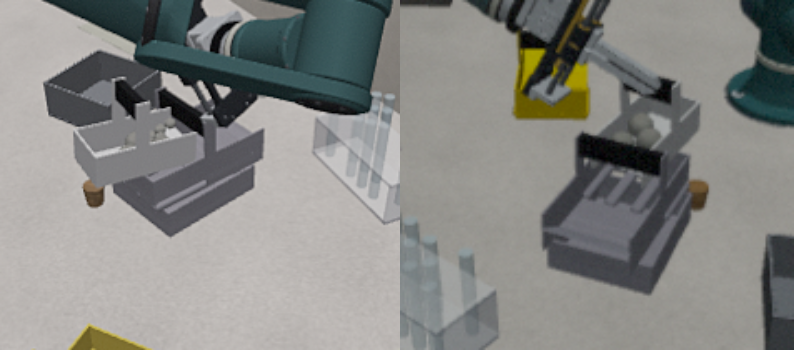

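The scoop slipped out (width about 0) and now sits upright on the sieve with the stones still in it. The 16.6 mm width suggests the fingers clamped an upright rather than the bar. I'll back off and regrasp further along the bar.

Call:
carry_out(
  steps=[
    [[0.012,-0.045,-0.02],0,1],
    [[0.024,-0.09,-0.04],0,1],
    [[0.03,-0.12,-0.1],-1,1],
    [[0.03,-0.12,-0.12],-2,0],
    [[0.03,-0.12,-0.12],-3,-1],
    [[0.03,-0.12,-0.12],-4,-1],
    [[0.03,-0.12,-0.12],-5,-1],
    [[0.03,-0.12,-0.12],-6,-1],
    [[0.03,-0.12,-0.12],-7,-1],
    [[0.03,-0.12,-0.12],-7.5,-1],
  ],
)

```text
time: 22.12
tool_pos: [0.4877, -0.0526, 0.3886]
ee_rot: [3.128, -1.161, 1.77]
wrist_force: [0.2, -0.1, 0.8]
width: 0.0669
finger_force: 0.0
```

Run:
```python
from h import *
np.set_printoptions(suppress=True,precision=3)
o,R=st()
s=snap('side','d5'); a=snap('scene','s5'); w=snap('wrist','w5')
c=np.hstack([cv2.resize(s['image'][120:280,180:360],(394,350)),cv2.resize(a['image'][150:270,230:350],(400,350))])
cv2.imwrite('pics/c5.png',c[:,:,::-1])
for S in(s,a):
    C=cloud(S); im=S['image'].astype(int)
    m=((im.max(2)<45)&(C[...,2]>.08)&(C[...,2]<.25)&(C[...,0]>.34)&(C[...,0]<.6)&(C[...,1]>-.15)&(C[...,1]<.12)).astype(np.uint8)
    n,l,stt,ce=cv2.connectedComponentsWithStats(m)
    for i in range(1,n):
        if stt[i,4]>25:
            p=C[l==i]; print(stt[i],p.mean(0),p.min(0),p.max(0)); u,sv,vt=np.linalg.svd(p-p.mean(0),full_matrices=False); print('  axis',vt[0],'ext',np.ptp((p-p.mean(0))@vt[0]),'n',vt[2],'ext2',np.ptp((p-p.mean(0))@vt[1]))
```

```text
t 22.125 q [-0.68   0.339  1.127  1.074  2.396 -0.313] p [ 0.488 -0.053  0.389] rpy [ 3.128 -1.161  1.77 ] z [-0.168  0.902 -0.398] y [0.983 0.185 0.006]
[229 168  18  23 195] [ 0.422 -0.03   0.204] [ 0.418 -0.069  0.184] [0.432 0.005 0.215]
  axis [-0.046  0.99  -0.134] ext 0.07703767657208586 n [-0.961 -0.007  0.278] ext2 0.036215580276255946
[255 173  31  29 326] [ 0.509 -0.022  0.147] [ 0.498 -0.074  0.099] [0.525 0.043 0.159]
  axis [ 0.159 -0.987  0.014] ext 0.1148142776639069 n [ 0.986  0.158 -0.056] ext2 0.05815144924633599
[292 161  23  16 218] [ 0.433 -0.034  0.202] [ 0.423 -0.072  0.184] [0.438 0.    0.215]
  axis [-0.002 -1.     0.013] ext 0.07191226568230703 n [ 0.999 -0.002  0.05 ] ext2 0.03094441606648148
[271 191  39  19 406] [ 0.519 -0.021  0.147] [ 0.451 -0.078  0.12 ] [0.531 0.034 0.161]
  axis [-0.159  0.987  0.007] ext 0.11176419586914699 n [-0.987 -0.159 -0.035] ext2 0.03844063702512211
```

View pics/c5.png

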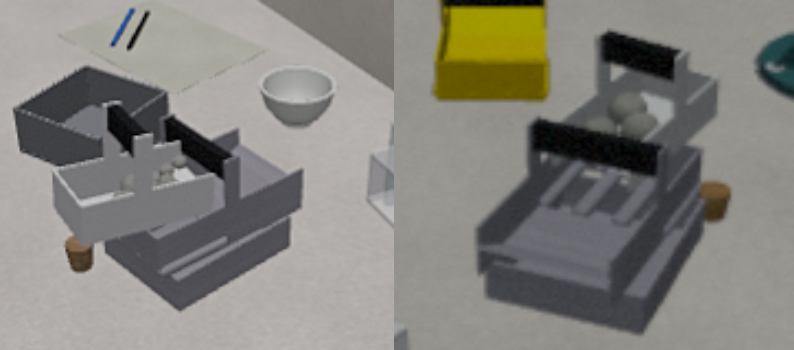

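Run:
```python
from h import *
np.set_printoptions(suppress=True,precision=3)
s=load('d5');C=cloud(s);im=s['image'].astype(int)
m=(im.min(2)>100)&(C[...,2]>.085)&(C[...,2]<.25)&(C[...,0]>.33)&(C[...,0]<.53)&(C[...,1]>-.12)&(C[...,1]<.03)
p=C[m];print(len(p),p.min(0),p.max(0))
for x in np.arange(.35,.52,.01):
    k=p[abs(p[:,0]-x)<.005]; k=k[k[:,1]<k[:,1].min()+.012] if len(k) else k
    if len(k)>3: print('x%.2f'%x,len(k),'y',k[:,1].min().round(3),k[:,1].max().round(3),'z',k[:,2].min().round(3),k[:,2].max().round(3))
```

```text
2582 [ 0.349 -0.093  0.095] [0.529 0.026 0.215]
x0.35 58 y -0.075 -0.063 z 0.107 0.156
x0.36 81 y -0.075 -0.068 z 0.107 0.156
x0.37 81 y -0.077 -0.07 z 0.105 0.155
x0.38 79 y -0.076 -0.071 z 0.105 0.155
x0.39 76 y -0.076 -0.068 z 0.104 0.153
x0.40 80 y -0.076 -0.069 z 0.103 0.153
x0.41 90 y -0.076 -0.068 z 0.102 0.186
x0.42 6 y -0.092 -0.08 z 0.099 0.104
x0.43 4 y -0.093 -0.091 z 0.1 0.103
x0.44 4 y -0.092 -0.088 z 0.1 0.103
x0.45 5 y -0.09 -0.086 z 0.1 0.102
x0.46 6 y -0.089 -0.083 z 0.099 0.102
x0.47 20 y -0.086 -0.074 z 0.1 0.139
x0.48 21 y -0.086 -0.074 z 0.098 0.142
x0.49 31 y -0.085 -0.073 z 0.098 0.141
x0.50 49 y -0.082 -0.071 z 0.098 0.144
x0.51 4 y -0.08 -0.079 z 0.101 0.156
```

Call:
carry_out(
  steps=[
    [[0.012,-0.027,0.028],0,-1],
    [[0.0246,-0.0535,0.057],0,-1],
    [[-0.02,-0.054,0.076],0,-1],
    [[-0.065,-0.054,0.096],0,-1],
    [[-0.11,-0.0545,0.115],0,-1],
    [[-0.153,-0.0545,0.134],0,-1],
    [[-0.153,-0.0545,0.134],0,-1],
    [[-0.153,-0.0545,0.134],0,-1],
  ],
)

```text
time: 23.28
tool_pos: [0.4238, -0.002, 0.1963]
ee_rot: [3.133, -1.16, 1.762]
wrist_force: [0.3, -0.2, 0.3]
width: 0.0941
finger_force: 0.0
```

Run:
```python
from h import *
np.set_printoptions(suppress=True,precision=3)
o,R=st(); print(o['wrist_force'])
s=snap('side','d6'); a=snap('scene','s6')
c=np.hstack([cv2.resize(s['image'][120:280,180:360],(394,350)),cv2.resize(a['image'][140:260,230:350],(400,350))])
cv2.imwrite('pics/c6.png',c[:,:,::-1])
```

```text
t 23.275 q [-0.681  0.29   1.586  0.789  2.147 -0.744] p [ 0.424 -0.002  0.196] rpy [ 3.133 -1.16   1.762] z [-0.167  0.902 -0.399] y [0.983 0.183 0.003]
[ 0.343 -0.201  0.253]
```

View pics/c6.png

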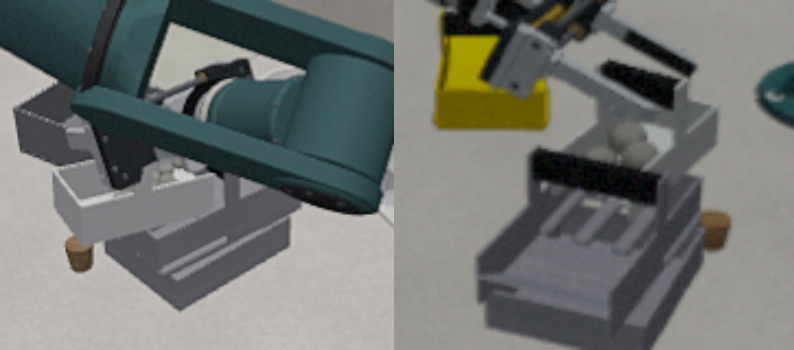

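The bar at (645,80) in the scene half lies between the open fingers. Closing.

Call:
carry_out(
  steps=[
    [[0,0,0],0,0],
    [[0,0,0],0,0.5],
    [[0,0,0],0,0.7],
    [[0,0,0],0,0.85],
    [[0,0,0],0,1],
    [[0,0,0],0,1],
    [[0,0,0],0,1],
    [[0,0,0],0,1],
  ],
)

```text
time: 24.38
tool_pos: [0.4235, -0.0016, 0.1947]
ee_rot: [3.136, -1.161, 1.76]
wrist_force: [0.4, 0.9, -0.1]
width: 0.0174
finger_force: 1.1
```

Run:
```python
from h import *
np.set_printoptions(suppress=True,precision=3)
o,R=st(); print(o['wrist_force'],o['width'])
s=snap('side','d7'); a=snap('scene','s7')
c=np.hstack([cv2.resize(s['image'][120:280,180:360],(394,350)),cv2.resize(a['image'][140:260,230:350],(400,350))])
cv2.imwrite('pics/c7.png',c[:,:,::-1])
for S in(s,a):
    C=cloud(S); im=S['image'].astype(int)
    m=(im.min(2)>75)&(im.max(2)-im.min(2)<25)&(C[...,2]>.1)&(C[...,2]<.17)&(C[...,0]>.32)&(C[...,0]<.42)&(C[...,1]>-.12)&(C[...,1]<.04)
    p=C[m]; k=p[p[:,0]<p[:,0].min()+.02]; print(len(k)); 
    for y in np.arange(-.09,.03,.01):
        q=p[(abs(p[:,1]-y)<.005)]
        if len(q)>2: print('y%.2f'%y,len(q),q[:,0].min().round(3),q[:,2].min().round(3),q[:,2].max().round(3),end=' | ')
    print()
```

```text
t 24.375 q [-0.681  0.292  1.589  0.788  2.145 -0.745] p [ 0.423 -0.002  0.195] rpy [ 3.136 -1.161  1.76 ] z [-0.167  0.902 -0.399] y [0.983 0.183 0.002]
[ 0.433  0.942 -0.12 ] 0.01738301677202916
410
y-0.08 343 0.352 0.101 0.156 | y-0.07 216 0.351 0.1 0.162 | y-0.06 37 0.351 0.111 0.158 | y-0.05 57 0.35 0.111 0.157 | y-0.04 40 0.349 0.109 0.156 | y-0.03 39 0.348 0.109 0.156 | y-0.02 36 0.347 0.109 0.156 | y-0.01 47 0.347 0.105 0.157 | y-0.00 298 0.347 0.102 0.156 | y0.01 7 0.379 0.11 0.152 | 
189
y-0.08 69 0.355 0.111 0.155 | y-0.07 42 0.354 0.108 0.159 | y-0.06 34 0.355 0.109 0.14 | y-0.05 50 0.353 0.107 0.142 | y-0.04 46 0.351 0.107 0.139 | y-0.03 18 0.351 0.106 0.156 | y-0.02 25 0.351 0.128 0.158 | y-0.01 20 0.346 0.108 0.157 | y-0.00 118 0.352 0.104 0.168 | y0.01 3 0.409 0.1 0.103 | y0.02 3 0.412 0.101 0.103 |
```

Call:
carry_out(
  steps=[
    [[0,0,0],0,1],
    [[0,0,0],0,1],
    [[0,0,0],0,1],
    [[0,0,0],0,1],
  ],
)

```text
time: 24.98
tool_pos: [0.423, -0.0016, 0.1948]
ee_rot: [3.139, -1.161, 1.758]
wrist_force: [-2.3, -0.4, 1.5]
width: 0.0128
finger_force: 29.0
```

View pics/c7.png

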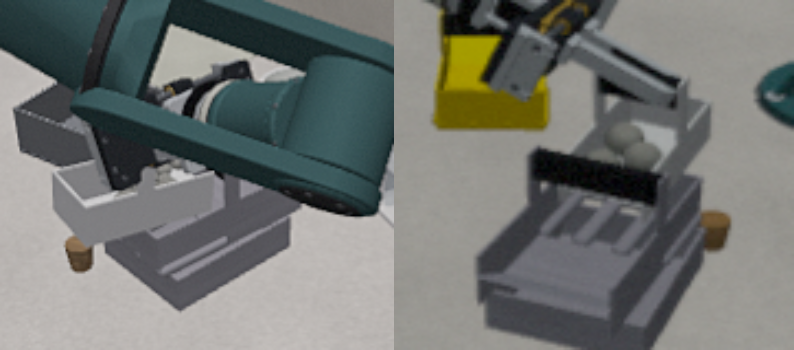

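Call:
carry_out(
  steps=[
    [[0.012,-0.007,-0.004],0,1],
    [[0.024,-0.015,-0.008],0,1],
    [[0.036,-0.022,-0.012],0,1],
    [[0.048,-0.03,-0.015],0,1],
    [[0.048,-0.03,-0.015],0,1],
    [[0.048,-0.03,-0.015],0,1],
  ],
)

```text
time: 25.72
tool_pos: [0.3927, -0.0019, 0.2444]
ee_rot: [3.138, -1.16, 1.758]
wrist_force: [-0.7, 0.4, -4.7]
width: 0.0117
finger_force: 30.0
```

Run:
```python
from pour import *
np.set_printoptions(precision=3,suppress=True)
o,R=st(False); print(o['wrist_force'],o['width'],o['finger_force'])
s=snap('side','d8'); a=snap('scene','s8')
F=frame(10.4);S=np.array([.511,-.022,.0])
for s in(s,a):
    C=cloud(s);im=s['image'].astype(int)
    p=(C.reshape(-1,3)-S)@F; m=(im.min(2)>70).reshape(-1)&(im.max(2)-im.min(2)<30).reshape(-1)
    for y in np.arange(-.085,.05,.01):
        k=m&(p[:,2]>.13)&(p[:,2]<.23)&(p[:,0]>-.25)&(p[:,0]<-.17)&(abs(p[:,1]-y)<.005)
        if k.sum()>2: print('y%.3f'%y,k.sum(),p[k,0].min().round(3),p[k,2].min().round(3),p[k,2].max().round(3),end=' | ')
    print()
    for x in np.arange(-.22,-.02,.02):
        k=m&(p[:,2]>.13)&(p[:,2]<.23)&(abs(p[:,0]-x)<.01)&(p[:,1]<-.02)&(p[:,1]>-.1)
        if k.sum()>2: print('x%.2f'%x,k.sum(),p[k,1].min().round(3),p[k,2].min().round(3),p[k,2].max().round(3),end=' | ')
    print()
```

```text
t 25.725 q [-0.717  0.189  1.606  0.805  2.228 -0.7  ] p [ 0.393 -0.002  0.244] rpy [ 3.138 -1.16   1.758] z [-0.167  0.902 -0.399] y [0.983 0.182 0.002]
[-0.709  0.439 -4.689] 0.011701061447389126 29.99522477388382
y-0.035 66 -0.183 0.151 0.198 | y-0.025 73 -0.182 0.149 0.198 | y-0.015 46 -0.182 0.149 0.199 | y-0.005 40 -0.182 0.15 0.197 | y0.005 47 -0.182 0.149 0.198 | y0.015 41 -0.182 0.151 0.199 | y0.025 40 -0.183 0.149 0.196 | y0.035 39 -0.182 0.149 0.197 | y0.045 49 -0.183 0.152 0.198 | 
x-0.18 139 -0.034 0.149 0.198 | x-0.16 161 -0.034 0.15 0.198 | x-0.14 158 -0.034 0.149 0.198 | x-0.12 224 -0.033 0.15 0.229 | x-0.10 173 -0.033 0.15 0.224 | x-0.08 144 -0.033 0.15 0.199 | x-0.06 139 -0.034 0.149 0.198 | x-0.04 116 -0.034 0.148 0.197 | 
y-0.035 5 -0.181 0.169 0.195 | y-0.025 30 -0.179 0.164 0.196 | y-0.015 30 -0.178 0.164 0.196 | y-0.005 39 -0.184 0.152 0.196 | y0.005 44 -0.181 0.152 0.196 | y0.015 42 -0.18 0.152 0.193 | y0.025 8 -0.18 0.156 0.197 | y0.035 14 -0.18 0.178 0.199 | y0.045 15 -0.179 0.151 0.198 | 
x-0.18 35 -0.031 0.164 0.196 | x-0.16 26 -0.031 0.167 0.198 | x-0.14 21 -0.033 0.165 0.198 | x-0.12 38 -0.032 0.171 0.227 | x-0.10 36 -0.033 0.176 0.229 | x-0.08 58 -0.033 0.152 0.198 | x-0.06 37 -0.032 0.153 0.199 | x-0.04 46 -0.033 0.149 0.199 |
```

Run:
```python
from pour import *
np.set_printoptions(precision=3,suppress=True)
o,R=st(False)
F=frame(10.4);S=np.array([.511,-.022,.0]); zt=R[:,2]
G=o['tool_pos']-.019*zt
lipw=S+F@np.array([-.031,.006,.173]); off=F.T@(lipw-G); print('off',off)
L0=S+F@np.array([-.065,-.008,.15]);
r0=seq(o['tool_pos'],R,[0,10,20],off,L0,10.4)
L1=L0-[0,0,.012]
for ph,T,d,x in r0+seq(o['tool_pos'],R,[30,37,44,51,58,65,70,75],off,L1,10.4):
    M=Ro.from_rotvec(zt*np.radians(ph)).as_matrix(); f=lambda v:(F.T@(T-.019*zt+M@F@(off+np.array(v))-S))
    print(ph,d,'slope',np.degrees(np.arcsin(-x[0])).round(1),'lo',f([0,.037,0]),'hi',f([0,-.037,0]),'TCP',T)
```

```text
t 25.825 q [-0.716  0.189  1.606  0.805  2.229 -0.7  ] p [ 0.393 -0.002  0.244] rpy [ 3.139 -1.161  1.757] z [-0.167  0.902 -0.398] y [0.983 0.183 0.001]
off [ 0.082 -0.018 -0.079]
0 [-0.027 -0.034 -0.004] slope -0.0 lo [-0.065  0.029  0.15 ] hi [-0.065 -0.045  0.15 ] TCP [ 0.362 -0.022  0.221]
10 [-0.014 -0.019 -0.004] slope 9.2 lo [-0.062  0.029  0.15 ] hi [-0.068 -0.045  0.15 ] TCP [ 0.376 -0.014  0.233]
20 [-0.004 -0.002 -0.004] slope 18.3 lo [-0.06   0.029  0.149] hi [-0.07  -0.045  0.151] TCP [ 0.392 -0.007  0.242]
30 [-0.008  0.017  0.001] slope 27.3 lo [-0.058  0.028  0.136] hi [-0.072 -0.044  0.14 ] TCP [ 0.409 -0.001  0.237]
37 [-0.005  0.03   0.001] slope 33.5 lo [-0.056  0.028  0.135] hi [-0.074 -0.044  0.141] TCP [0.423 0.003 0.24 ]
44 [-0.003  0.044  0.001] slope 39.6 lo [-0.055  0.027  0.134] hi [-0.075 -0.043  0.142] TCP [0.436 0.006 0.241]
51 [-0.004  0.058  0.001] slope 45.4 lo [-0.054  0.027  0.133] hi [-0.076 -0.043  0.143] TCP [0.45  0.008 0.24 ]
58 [-0.006  0.072  0.001] slope 51.0 lo [-0.053  0.026  0.132] hi [-0.077 -0.042  0.144] TCP [0.463 0.01  0.238]
65 [-0.01   0.085  0.001] slope 56.2 lo [-0.052  0.026  0.13 ] hi [-0.078 -0.042  0.146] TCP [0.477 0.011 0.235]
70 [-0.013  0.094  0.001] slope 59.5 lo [-0.051  0.025  0.129] hi [-0.079 -0.041  0.147] TCP [0.486 0.011 0.232]
75 [-0.018  0.103  0.001] slope 62.3 lo [-0.051  0.025  0.128] hi [-0.079 -0.041  0.148] TCP [0.495 0.011 0.228]
```

Call:
carry_out(
  steps=[
    [[-0.01,-0.02,-0.004],0.5,1],
    [[-0.01,-0.012,-0.004],1.4,1],
    [[-0.004,-0.002,-0.003],2,1],
    [[-0.008,0.017,0.001],3,1],
    [[-0.005,0.026,0.001],3.5,1],
    [[-0.004,0.036,0.001],4,1],
    [[-0.003,0.046,0.001],4.5,1],
    [[-0.004,0.056,0.001],5,1],
    [[-0.005,0.066,0.001],5.5,1],
    [[-0.007,0.076,0.001],6,1],
  ],
)

```text
time: 27.08
tool_pos: [0.4683, 0.0104, 0.2375]
ee_rot: [-2.035, -0.476, 0.409]
wrist_force: [0.2, 0.3, -5.1]
width: 0.0123
finger_force: 30.0
```

Call:
carry_out(
  steps=[
    [[0,0.01,0],0.5,1],
    [[0,0.02,0],1,1],
    [[0,0.03,0],1.5,1],
    [[0,0.03,0],1.5,1],
    [[0,0.03,0],1.5,1],
    [[0,0.03,0],1.5,1],
  ],
)

```text
time: 27.82
tool_pos: [0.4844, 0.0028, 0.2147]
ee_rot: [-1.994, -0.243, 0.291]
wrist_force: [-0.0, -0.2, -2.5]
width: 0.0121
finger_force: 30.0
```

Run:
```python
from h import *
np.set_printoptions(suppress=True,precision=3)
o,R=st(); print(o['wrist_force'],o['width'])
s=snap('side','d9'); a=snap('scene','s9')
c=np.hstack([cv2.resize(s['image'][120:280,180:360],(394,350)),cv2.resize(a['image'][140:260,230:350],(400,350))])
cv2.imwrite('pics/c9.png',c[:,:,::-1])
```

```text
t 27.825 q [-0.614  0.371  1.44   0.868  2.144  0.676] p [0.484 0.003 0.215] rpy [-1.994 -0.243  0.291] z [-0.167  0.902 -0.399] y [ 0.328 -0.331 -0.885]
[-0.034 -0.233 -2.476] 0.01206692782373566
```

View pics/c9.png

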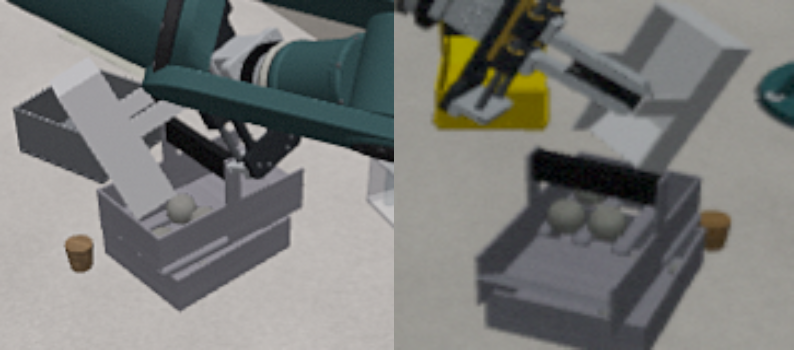

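The scoop is empty (2.5 N left). Cobbles show in the sieve at (565,215) and (605,220), with another behind. Next I set the scoop back down near its old spot.

Call:
carry_out(
  steps=[
    [[0.007,-0.027,-0.012],0,1],
    [[-0.01,-0.05,-0.02],-1,1],
    [[-0.025,-0.055,-0.022],-2,1],
    [[-0.04,-0.06,-0.025],-3,1],
    [[-0.055,-0.065,-0.028],-4,1],
    [[-0.07,-0.07,-0.03],-5,1],
    [[-0.085,-0.073,-0.031],-6,1],
    [[-0.104,-0.076,-0.033],-7,1],
    [[-0.104,-0.076,-0.033],-7.5,1],
    [[-0.104,-0.076,-0.033],-7.5,1],
  ],
)

```text
time: 29.18
tool_pos: [0.3683, -0.0308, 0.27]
ee_rot: [3.139, -1.16, 1.757]
wrist_force: [0.5, -0.4, -3.6]
width: 0.0124
finger_force: 30.0
```

Call:
carry_out(
  steps=[
    [[-0.017,-0.008,-0.04],0,1],
    [[-0.034,-0.016,-0.08],0,1],
    [[-0.051,-0.024,-0.12],0,1],
    [[-0.068,-0.032,-0.16],0,1],
    [[-0.086,-0.04,-0.198],0,1],
    [[-0.123,-0.01,-0.2],0,1],
    [[-0.16,0.02,-0.2],0,1],
    [[-0.197,0.0525,-0.202],0,1],
    [[-0.23,0.0535,-0.19],0,1],
    [[-0.261,0.0545,-0.175],0,1],
  ],
)

```text
time: 30.42
tool_pos: [0.4713, -0.2807, 0.0983]
ee_rot: [3.141, -1.161, 1.755]
wrist_force: [-0.6, -0.6, -2.8]
width: 0.0117
finger_force: 30.0
```

Run:
```python
from h import *
np.set_printoptions(suppress=True,precision=3)
o,R=st(); print(o['wrist_force'],o['width'])
delta([.471-o['tool_pos'][0],-.28-o['tool_pos'][1],.0955-o['tool_pos'][2]])
s=snap('side','d10');C=cloud(s);im=s['image'].astype(int)
m=(im.min(2)>100)&(C[...,2]>.005)&(C[...,2]<.1)&(C[...,0]>.36)&(C[...,0]<.58)&(C[...,1]>-.4)&(C[...,1]<-.2)
p=C[m];print(len(p))
for x in np.arange(.38,.56,.02):
    k=p[abs(p[:,0]-x)<.01]
    if len(k)>3: print('x%.2f'%x,len(k),'y',k[:,1].min().round(3),k[:,1].max().round(3),'z',k[:,2].min().round(3),k[:,2].max().round(3))
```

```text
t 30.425 q [-0.915  0.839  0.968  0.624  2.348 -0.903] p [ 0.471 -0.281  0.098] rpy [ 3.141 -1.161  1.755] z [-0.168  0.902 -0.398] y [0.983 0.183 0.   ]
[-0.648 -0.615 -2.776] 0.011735074569818984
tool delta [-0.002 -0.     0.002]
1330
x0.40 230 y -0.333 -0.285 z 0.005 0.053
x0.42 389 y -0.365 -0.281 z 0.005 0.053
x0.44 292 y -0.363 -0.276 z 0.005 0.053
x0.46 311 y -0.358 -0.274 z 0.005 0.1
x0.48 83 y -0.314 -0.27 z 0.005 0.086
x0.50 11 y -0.348 -0.268 z 0.005 0.047
x0.52 13 y -0.346 -0.342 z 0.005 0.012
```

Call:
carry_out(
  steps=[
    [[-0.002,0,0.001],0,1],
    [[-0.004,0,0.0016],0,1],
    [[-0.004,0,0.0016],0,1],
    [[-0.004,0,0.0016],0,0],
    [[-0.004,0,0.0016],0,-1],
    [[-0.004,0,0.0016],0,-1],
    [[-0.004,0,0.0016],0,-1],
  ],
)

```text
time: 31.35
tool_pos: [0.4707, -0.2809, 0.0961]
ee_rot: [3.137, -1.161, 1.759]
wrist_force: [-0.0, -0.6, 0.2]
width: 0.0483
finger_force: 0.0
```

Call:
carry_out(
  steps=[
    [[0,0,0],0,-1],
    [[0.045,0,-0.02],0,-1],
    [[0.09,0,-0.04],0,-1],
    [[0.14,0,-0.06],0,-1],
    [[0.14,0,-0.06],0,-1],
  ],
)

```text
time: 31.98
tool_pos: [0.4706, -0.2808, 0.2532]
ee_rot: [3.122, -1.151, 1.774]
wrist_force: [0.0, -0.6, -0.7]
width: 0.0935
finger_force: 0.0
```

Run:
```python
from pour import *
np.set_printoptions(suppress=True,precision=3)
o,R=st(); print(o['wrist_force'],o['width'])
s=snap('side','d11'); bar(s,.085,.125,(.4,.56,-.42,-.2)); bar(s,.13,.165,(.4,.62,-.15,.12))
a=snap('scene','s11'); bar(a,.085,.125,(.4,.56,-.42,-.2)); bar(a,.13,.165,(.4,.62,-.15,.12))
c=np.hstack([cv2.resize(s['image'][150:330,200:380],(400,400)),cv2.resize(a['image'][150:270,190:340],(400,400))])
cv2.imwrite('pics/c11.png',c[:,:,::-1])
G=np.array([.513,-.0225,.143])+.008*np.array([-.18,.98,0]); T=G+.019*R[:,2]
W=[(.52,-.15,.30),tuple(T+[0,0,.11]),tuple(T)]
follow(o['joint_positions'],W,R)
for w in W: print(w,R.T@(np.array(w)-o['tool_pos']))
```

```text
t 31.975 q [-0.916  0.713  0.849  0.805  2.526 -0.67 ] p [ 0.471 -0.281  0.253] rpy [ 3.122 -1.151  1.774] z [-0.165  0.898 -0.408] y [0.983 0.184 0.008]
[ 0.032 -0.554 -0.747] 0.09345763045236875
bar 366 ((0.4744877219200134, -0.3136487603187561), (0.011242114938795567, 0.07045387476682663), 10.85209846496582) 0.085 0.115
bar 0
bar 163 ((0.48004424571990967, -0.31475862860679626), (0.016521891579031944, 0.07096876949071884), 10.426036834716797) 0.085 0.115
bar 407 ((0.5179765224456787, -0.02158103883266449), (0.016049740836024284, 0.11214019358158112), 9.632582664489746) 0.13 0.16
[ 0.52 -0.15  0.3 ] cost 6.6e-16 maxdq 0.02 [-0.754  0.558  0.992  0.944  2.409 -0.49 ]
[0.508 0.002 0.245] cost 1.4e-27 maxdq 0.04 [-0.592  0.383  1.352  0.911  2.169 -0.556]
[0.508 0.002 0.135] cost 2.5e-16 maxdq 0.02 [-0.592  0.492  1.439  0.823  2.042 -0.729]
(0.52, -0.15, 0.3) [0.091 0.073 0.09 ]
(np.float64(0.5084233474536781), np.float64(0.002404679532880337), np.float64(0.24525673691240263)) [0.103 0.089 0.251]
(np.float64(0.5084233474536781), np.float64(0.002404679532880337), np.float64(0.13525673691240264)) [0.002 0.088 0.296]
```

View pics/c11.png

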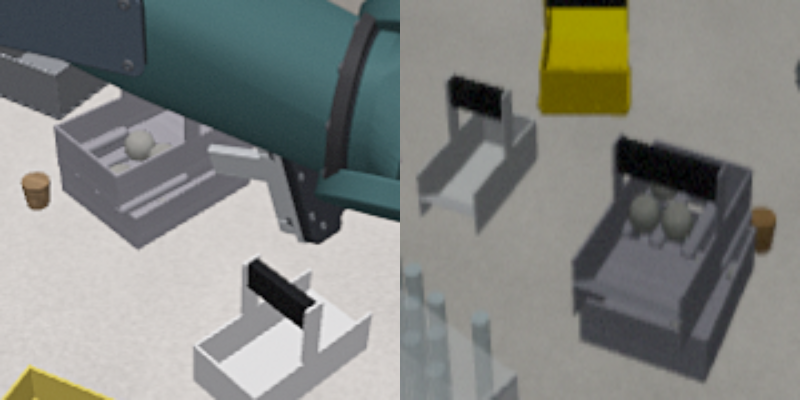

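Call:
carry_out(
  steps=[
    [[0.03,0.024,0.03],0,-1],
    [[0.06,0.048,0.06],0,-1],
    [[0.091,0.073,0.09],0,-1],
    [[0.095,0.078,0.14],0,-1],
    [[0.1,0.084,0.195],0,-1],
    [[0.103,0.089,0.251],0,-1],
    [[0.103,0.089,0.251],0,-1],
  ],
)

```text
time: 32.95
tool_pos: [0.5055, 0.0067, 0.2393]
ee_rot: [-3.125, -1.168, 1.743]
wrist_force: [-0.3, 0.2, 0.4]
width: 0.094
finger_force: 0.0
```

Run:
```python
from h import *
np.set_printoptions(suppress=True,precision=3)
o,R=st(); print(o['wrist_force'],o['width'])
s=snap('side','d12'); bar(s,.13,.165,(.4,.62,-.15,.12))
a=snap('scene','s12'); bar(a,.13,.165,(.4,.62,-.15,.12))
delta(np.array([.5095,.0024,.1355])-o['tool_pos'])
```

```text
t 32.95 q [-0.588  0.39   1.366  0.914  2.169 -0.555] p [0.505 0.007 0.239] rpy [-3.125 -1.168  1.743] z [-0.174  0.903 -0.392] y [ 0.982  0.187 -0.007]
[-0.316  0.158  0.362] 0.09401479314381353
bar 313 ((0.51154625415802, -0.017389725893735886), (0.010966065339744091, 0.10907065123319626), 9.82505989074707) 0.13 0.159
bar 401 ((0.5171259045600891, -0.021246246993541718), (0.01773018017411232, 0.11132270097732544), 8.662796020507812) 0.13 0.16
tool delta [-0.097  0.003  0.037]
```

Call:
carry_out(
  steps=[
    [[-0.03,0.001,0.012],0,-1],
    [[-0.06,0.002,0.023],0,-1],
    [[-0.097,0.003,0.037],0,-1],
    [[-0.097,0.003,0.037],0,-1],
    [[-0.097,0.003,0.037],0,0],
    [[-0.097,0.003,0.037],0,0.5],
    [[-0.097,0.003,0.037],0,0.7],
    [[-0.097,0.003,0.037],0,0.85],
    [[-0.097,0.003,0.037],0,1],
    [[-0.097,0.003,0.037],0,1],
  ],
)

```text
time: 34.3
tool_pos: [0.5121, -0.0013, 0.1391]
ee_rot: [3.137, -1.161, 1.759]
wrist_force: [-0.6, 0.1, -0.4]
width: 0.0373
finger_force: 0.0
```

Call:
carry_out(
  steps=[
    [[0,0,0],0,1],
    [[0,0,0],0,1],
    [[0,0,0],0,1],
    [[0,0,0],0,1],
    [[0,0,0],0,1],
  ],
)

```text
time: 34.92
tool_pos: [0.512, -0.0014, 0.139]
ee_rot: [3.139, -1.161, 1.758]
wrist_force: [-1.4, 0.3, -0.5]
width: 0.0116
finger_force: 30.0
```

Run:
```python
from pour import *
np.set_printoptions(suppress=True,precision=3)
o,R=st(); print(o['wrist_force'],o['width'],o['finger_force'])
# sieving pose: keep sieve origin region over pan; object point bars mid (-53,0,17) from grip (0,-8,..97)
S=np.array([.5125,-.022,.045]);F=frame(10.2)
off=F.T@(S+F@np.array([-.053,0,.017])-(o['tool_pos']-.019*R[:,2])); print('off',off)
for L in ((-.03,0,.10),):
  for ph,T,d,x in seq(o['tool_pos'],R,[0,-10,-20,-30,-38],off,S*[1,1,0]+F@np.array(L),10.2):
    zt=R[:,2];M=Ro.from_rotvec(zt*np.radians(ph)).as_matrix(); f=lambda v:(F.T@(T-.019*zt+M@F@(off+np.array(v))-S*[1,1,0]))
    print(ph,T,d,x,'backlow',f([-.048,-.059,-.017]),f([-.048,.059,-.017]),'lip',f([.157,0,.018]),'slope',np.degrees(np.arcsin(-x[0])))
```

```text
t 34.925 q [-0.595  0.503  1.421  0.831  2.056 -0.716] p [ 0.512 -0.001  0.139] rpy [ 3.139 -1.161  1.758] z [-0.167  0.902 -0.399] y [0.983 0.183 0.001]
[-1.427  0.306 -0.467] 0.011554256203449437 29.998329877853394
off [-0.056 -0.003 -0.085]
0 [0.535 0.003 0.177] [ 0.035  0.023 -0.015] [0. 0. 1.] backlow [-0.078 -0.059  0.083] [-0.078  0.059  0.083] lip [ 0.127 -0.     0.118] slope -0.0
-10 [0.52  0.003 0.185] [ 0.043  0.009 -0.015] [ 0.159 -0.005  0.987] backlow [-0.07  -0.062  0.076] [-0.079  0.056  0.075] lip [0.122 0.011 0.143] slope -9.165573141755463
-20 [0.504 0.003 0.19 ] [ 0.049 -0.007 -0.015] [ 0.314 -0.02   0.949] backlow [-0.062 -0.065  0.07 ] [-0.078  0.052  0.068] lip [0.112 0.021 0.166] slope -18.2882146171451
-30 [0.487 0.001 0.193] [ 0.052 -0.024 -0.015] [ 0.459 -0.046  0.887] backlow [-0.052 -0.066  0.066] [-0.076  0.049  0.06 ] lip [0.098 0.03  0.188] slope -27.311810356380064
-38 [ 0.474 -0.001  0.194] [ 0.053 -0.037 -0.015] [ 0.565 -0.074  0.822] backlow [-0.044 -0.067  0.063] [-0.073  0.047  0.055] lip [0.084 0.037 0.204] slope -34.40684990377657
```

Call:
carry_out(
  steps=[
    [[0.012,0.008,-0.005],0,1],
    [[0.024,0.016,-0.01],0,1],
    [[0.035,0.023,-0.015],0,1],
    [[0.039,0.016,-0.015],-0.5,1],
    [[0.043,0.009,-0.015],-1,1],
    [[0.046,0.001,-0.015],-1.5,1],
    [[0.049,-0.007,-0.015],-2,1],
    [[0.051,-0.015,-0.015],-2.5,1],
    [[0.052,-0.024,-0.015],-3,1],
    [[0.053,-0.037,-0.015],-3.8,1],
  ],
)

```text
time: 36.17
tool_pos: [0.4745, -0.0009, 0.1939]
ee_rot: [2.184, -0.802, 2.857]
wrist_force: [0.1, 0.6, -6.9]
width: 0.0119
finger_force: 30.0
```

Call:
carry_out(
  steps=[
    [[0,0,0],0,1],
    [[0,0,0],0,1],
    [[0,0,0],0.3,1],
    [[0,0,0],0,1],
    [[0,0,0],0.3,1],
    [[0,0,0],0,1],
    [[0,0,0],0,1],
    [[0,0,0],0,1],
  ],
)

```text
time: 37.17
tool_pos: [0.4745, -0.0008, 0.1935]
ee_rot: [2.186, -0.807, 2.854]
wrist_force: [-0.1, 0.6, -7.9]
width: 0.0117
finger_force: 30.0
```

Run:
```python
from h import *
np.set_printoptions(suppress=True,precision=3)
o,R=st(); print(o['wrist_force'],o['width'],o['finger_force'])
s=snap('side','d13'); a=snap('scene','s13')
c=np.hstack([cv2.resize(s['image'][120:270,200:350],(400,400)),cv2.resize(a['image'][140:290,210:360],(400,400))])
cv2.imwrite('pics/c13.png',c[:,:,::-1])
```

```text
t 37.175 q [-0.628  0.379  1.475  0.838  2.126 -1.343] p [ 0.474 -0.001  0.194] rpy [ 2.186 -0.807  2.854] z [-0.167  0.902 -0.399] y [0.73  0.385 0.565]
[-0.137  0.634 -7.925] 0.011727284361859663 29.997671842575073
```

View pics/c13.png

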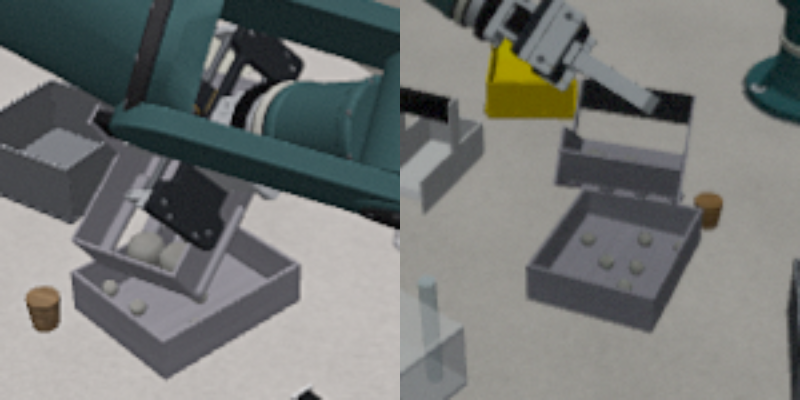

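Call:
carry_out(
  steps=[
    [[0,0,0.012],0,1],
    [[0,0,-0.012],0,1],
    [[0,0,0.012],0.4,1],
    [[0,0,-0.012],0,1],
    [[0,0,0.012],0.4,1],
    [[0,0,0],-0.3,1],
    [[0,0,0],0,1],
    [[0,0,0],0,1],
  ],
)

```text
time: 38.28
tool_pos: [0.4742, -0.0003, 0.1934]
ee_rot: [2.184, -0.806, 2.855]
wrist_force: [1.2, -0.1, -6.6]
width: 0.0117
finger_force: 30.0
```

Call:
carry_out(
  steps=[
    [[0,0,0],-0.4,1],
    [[0,0,0],-0.4,1],
    [[0,0,0],-0.4,1],
    [[0,0,0],0,1],
    [[0,0,0],0,1],
    [[0,0,0],0,1],
  ],
)

```text
time: 39.02
tool_pos: [0.4744, -0.0008, 0.1936]
ee_rot: [2.184, -0.805, 2.855]
wrist_force: [0.1, -0.0, -6.7]
width: 0.0118
finger_force: 29.9
```

Run:
```python
from h import *
np.set_printoptions(suppress=True,precision=3)
o,R=st(); print(o['wrist_force'],o['width'],o['finger_force'])
s=snap('side','d14'); a=snap('scene','s14'); w=snap('wrist','w14')
c=np.hstack([cv2.resize(s['image'][170:260,220:310],(400,400),interpolation=2),cv2.resize(a['image'][205:265,255:325],(400,400),interpolation=2)])
cv2.imwrite('pics/c14.png',c[:,:,::-1])
# small bumps above pan floor
C=cloud(a); L=(C-np.array([.511,-.022,0])); th=np.radians(10.2); x=L[...,0]*np.cos(th)+L[...,1]*np.sin(th); y=-L[...,0]*np.sin(th)+L[...,1]*np.cos(th)
m=((abs(x)<.078)&(abs(y)<.063)&(C[...,2]>.009)&(C[...,2]<.03)).astype(np.uint8)
n,l,st_,ce=cv2.connectedComponentsWithStats(m)
for i in range(1,n):
    if st_[i,4]>5: print(st_[i],ce[i].round(0),x[l==i].mean().round(3),y[l==i].mean().round(3),C[l==i][:,2].max().round(3))
```

```text
t 39.025 q [-0.628  0.378  1.476  0.838  2.126 -1.345] p [ 0.474 -0.001  0.194] rpy [ 2.184 -0.805  2.855] z [-0.167  0.902 -0.399] y [0.728 0.385 0.567]
[ 0.093 -0.029 -6.717] 0.011835119818990289 29.943685233592987
[278 227   5   6  23] [280. 229.] -0.019 -0.04 0.023
[299 227   6   6  24] [302. 230.] -0.045 0.019 0.022
[313 230   3   4   6] [314. 231.] -0.049 0.056 0.023
[262 235   7   6  17] [265. 238.] 0.041 -0.062 0.029
[285 236   5   5  22] [287. 238.] 0.011 -0.005 0.024
[296 238   5   6  23] [298. 240.] 0.007 0.028 0.023
[291 245   6   4  18] [294. 247.] 0.041 0.029 0.022
```

View pics/c14.png

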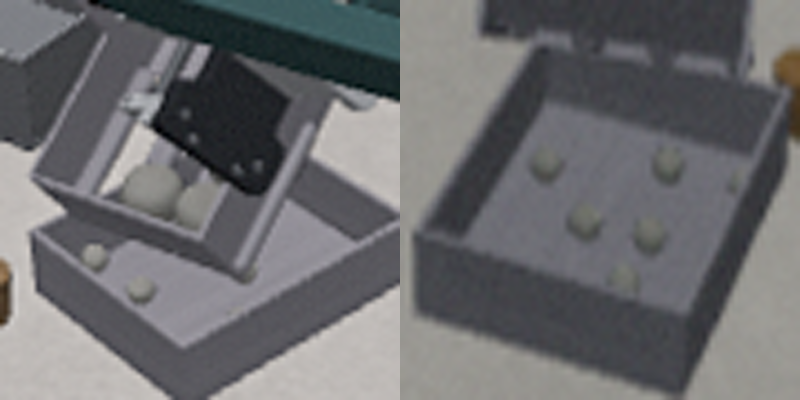

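Run:
```python
from pour import *
np.set_printoptions(precision=3,suppress=True)
pts=[]
for f in('s0','d0','s14'):
    C=cloud(load(f)).reshape(-1,3)
    k=(C[:,2]>.062)&(C[:,2]<.074)&(C[:,0]>.36)&(C[:,0]<.62)&(C[:,1]>.13)&(C[:,1]<.40); p=C[k]
    # drop sieve/pan: distance
    r=cv2.minAreaRect(p[:,:2].astype(np.float32)); print(f,len(p),r); pts.append(p)
o,R=st(False); zt=R[:,2]
B=np.array([.48,.25,0])
```

```text
s0 615 ((0.5010011196136475, 0.2648046314716339), (0.15495362877845764, 0.15185269713401794), 26.44856071472168)
d0 444 ((0.49855518341064453, 0.2663695514202118), (0.15499897301197052, 0.1548880785703659), 26.1953182220459)
s14 611 ((0.5014957189559937, 0.26444682478904724), (0.1533021628856659, 0.15154536068439484), 26.549001693725586)
t 39.175 q [-0.628  0.378  1.476  0.838  2.126 -1.345] p [ 0.474 -0.001  0.194] rpy [ 2.184 -0.806  2.855] z [-0.167  0.902 -0.399] y [0.729 0.385 0.566]
```

Run:
```python
from pour import *
np.set_printoptions(precision=3,suppress=True)
o,R=st(False); zt=R[:,2]
R0=Ro.from_rotvec(zt*np.radians(38)).as_matrix()@R; print(R0)
print('back to level: ',R.T@(np.array([.535,.003,.25])-o['tool_pos']))
B=np.array([.5,.265,0]);F=frame(10.3); off=np.array([.101,-.003,-.067])
L0=B+F@np.array([-.05,-.012,.125])
T0=np.array([.535,.003,.25]); q=ik(T0,R0,o['joint_positions']).x; 
r=seq(T0,R0,[0,10,20,30,40,50,60,70],off,L0,10.3)
print('T at 0',r[0][1],'travel',R0.T@(r[0][1]-T0))
q=follow(q,[r[0][1]],R0)
for ph,T,d,x in r:
    M=Ro.from_rotvec(zt*np.radians(ph)).as_matrix(); f=lambda v:(F.T@(T-.019*zt+M@F@(off+np.array(v))-B))
    k=ik(T,M@R0,q); q=k.x
    print(ph,T,d-r[0][2],'slope',np.degrees(np.arcsin(-x[0])).round(1),'lo',f([0,.056,0]),'hi',f([0,-.056,0]),'back',f([-.205,0,-.035]),'%.0e'%k.cost,q)
```

```text
t 39.175 q [-0.628  0.378  1.476  0.838  2.126 -1.345] p [ 0.474 -0.001  0.194] rpy [ 2.184 -0.806  2.855] z [-0.167  0.902 -0.399] y [0.729 0.385 0.566]
[[-0.075  0.983 -0.167]
 [ 0.392  0.183  0.902]
 [ 0.917  0.002 -0.399]]
back to level:  [ 0.001  0.078 -0.029]
T at 0 [0.35  0.246 0.184] travel [ 0.049 -0.138  0.276]
[0.35  0.246 0.184] cost 7.5e-18 maxdq 0.07 [-0.306 -0.039  1.985  0.992  1.829 -0.559]
0 [0.35  0.246 0.184] [0. 0. 0.] slope -0.0 lo [-0.05   0.044  0.125] hi [-0.05  -0.068  0.125] back [-0.255 -0.012  0.09 ] 8e-18 [-0.306 -0.039  1.985  0.992  1.829 -0.559]
10 [0.361 0.255 0.2  ] [0.017 0.012 0.   ] slope 9.2 lo [-0.046  0.044  0.125] hi [-0.054 -0.068  0.125] back [-0.257  0.002  0.123] 3e-17 [-0.279 -0.039  1.95   1.013  1.826 -0.339]
20 [0.375 0.263 0.213] [0.031 0.028 0.   ] slope 18.3 lo [-0.042  0.043  0.124] hi [-0.058 -0.067  0.126] back [-0.254  0.017  0.156] 3e-17 [-0.251 -0.027  1.909  1.032  1.819 -0.125]
30 [0.391 0.271 0.223] [0.042 0.045 0.   ] slope 27.3 lo [-0.039  0.043  0.122] hi [-0.061 -0.067  0.128] back [-0.244  0.031  0.188] 4e-17 [-0.226 -0.005  1.864  1.047  1.809  0.082]
40 [0.409 0.278 0.23 ] [0.05  0.064 0.   ] slope 36.1 lo [-0.036  0.042  0.12 ] hi [-0.064 -0.066  0.13 ] back [-0.228  0.044  0.218] 5e-17 [-0.203  0.026  1.817  1.059  1.799  0.283]
50 [0.429 0.283 0.235] [0.055 0.084 0.   ] slope 44.6 lo [-0.033  0.041  0.118] hi [-0.067 -0.065  0.132] back [-0.206  0.055  0.244] 6e-17 [-0.184  0.063  1.769  1.069  1.788  0.477]
60 [0.449 0.287 0.236] [0.056 0.105 0.   ] slope 52.5 lo [-0.031  0.04   0.115] hi [-0.069 -0.064  0.135] back [-0.18   0.065  0.267] 1e-16 [-0.168  0.105  1.721  1.075  1.777  0.664]
70 [0.469 0.29  0.234] [0.053 0.126 0.   ] slope 59.4 lo [-0.029  0.038  0.111] hi [-0.071 -0.062  0.139] back [-0.15   0.074  0.286] 6e-31 [-0.157  0.15   1.675  1.079  1.768  0.844]
```

Call:
carry_out(
  steps=[
    [[0,0.015,-0.006],0.6,1],
    [[0,0.03,-0.012],1.2,1],
    [[0,0.045,-0.018],1.8,1],
    [[0,0.055,-0.022],2.4,1],
    [[0,0.065,-0.025],3,1],
    [[0,0.078,-0.029],3.6,1],
    [[0,0.078,-0.029],3.8,1],
    [[0,0.078,-0.029],3.8,1],
  ],
)

```text
time: 40.17
tool_pos: [0.5356, 0.003, 0.2489]
ee_rot: [3.137, -1.161, 1.76]
wrist_force: [-0.8, -0.5, -7.0]
width: 0.012
finger_force: 30.0
```

Call:
carry_out(
  steps=[
    [[0.004,-0.012,0.025],0,1],
    [[0.01,-0.03,0.06],0,1],
    [[0.017,-0.047,0.095],0,1],
    [[0.024,-0.066,0.13],0,1],
    [[0.03,-0.084,0.165],0,1],
    [[0.036,-0.1,0.2],0,1],
    [[0.042,-0.118,0.235],0,1],
    [[0.047,-0.132,0.265],0,1],
    [[0.049,-0.138,0.276],0,1],
    [[0.049,-0.138,0.276],0,1],
  ],
)

```text
time: 41.42
tool_pos: [0.35, 0.246, 0.1838]
ee_rot: [3.136, -1.16, 1.761]
wrist_force: [0.0, 1.0, -7.3]
width: 0.0115
finger_force: 30.0
```

Run:
```python
from h import *
np.set_printoptions(suppress=True,precision=3)
o,R=st(); print(o['wrist_force'],o['width'],o['finger_force'])
delta(np.array([.35,.246,.184])-o['tool_pos'])
s=snap('scene','s15'); bar(s,.15,.22,(.25,.5,.1,.4))
```

```text
t 41.425 q [-0.307 -0.038  1.985  0.991  1.828 -0.561] p [0.35  0.246 0.184] rpy [ 3.136 -1.16   1.761] z [-0.168  0.901 -0.399] y [0.983 0.184 0.002]
[ 0.009  0.96  -7.296] 0.01152131639336325 30.003677308559418
tool delta [ 0.  0. -0.]
bar 291 ((0.3861161172389984, 0.18939566612243652), (0.054460544139146805, 0.19422182440757751), 36.815155029296875) 0.173 0.219
```

Call:
carry_out(
  steps=[
    [[0.009,0.006,0],0.5,1],
    [[0.017,0.012,0],1,1],
    [[0.024,0.02,0],1.5,1],
    [[0.031,0.028,0],2,1],
    [[0.031,0.028,0],2,1],
    [[0.031,0.028,0],2,1],
    [[0.031,0.028,0],2,1],
    [[0.031,0.028,0],2,1],
    [[0.031,0.028,0],2,1],
    [[0.031,0.028,0],2,1],
  ],
)

```text
time: 42.72
tool_pos: [0.3758, 0.2632, 0.2126]
ee_rot: [-2.478, -1.04, 1.017]
wrist_force: [0.5, -0.8, -5.4]
width: 0.0118
finger_force: 30.0
```

Call:
carry_out(
  steps=[
    [[0.003,0.008,0.002],0.5,1],
    [[0.006,0.016,0.005],1,1],
    [[0.013,0.0235,0.005],1.5,1],
    [[0.02,0.031,0.005],2,1],
    [[0.026,0.039,0.005],2.5,1],
    [[0.032,0.048,0.005],3,1],
    [[0.037,0.058,0.005],3.5,1],
    [[0.04,0.068,0.005],4,1],
    [[0.043,0.078,0.005],4.5,1],
    [[0.044,0.089,0.005],5,1],
  ],
)

```text
time: 43.98
tool_pos: [0.4716, 0.2901, 0.2209]
ee_rot: [-2.004, -0.319, 0.328]
wrist_force: [-0.0, 0.7, -4.6]
width: 0.012
finger_force: 30.0
```

Call:
carry_out(
  steps=[
    [[0,0,0],0,1],
    [[0,0,0],0,1],
    [[0,0,0],0,1],
    [[0,0,0],0,1],
  ],
)

```text
time: 44.48
tool_pos: [0.4709, 0.2899, 0.2208]
ee_rot: [-2.004, -0.321, 0.328]
wrist_force: [1.0, 0.8, -5.3]
width: 0.0118
finger_force: 30.0
```

Run:
```python
from h import *
np.set_printoptions(suppress=True,precision=3)
o,R=st(); print(o['wrist_force'],o['width'],o['finger_force'])
s=snap('side','d16'); a=snap('scene','s16')
c=np.hstack([cv2.resize(s['image'][90:240,150:300],(400,400)),cv2.resize(a['image'][170:310,300:440],(400,400))])
cv2.imwrite('pics/c16.png',c[:,:,::-1])
```

```text
t 44.475 q [-0.156  0.167  1.684  1.075  1.755  0.821] p [0.471 0.29  0.221] rpy [-2.004 -0.321  0.328] z [-0.167  0.902 -0.399] y [ 0.407 -0.305 -0.861]
[ 0.956  0.782 -5.342] 0.011816577182682007 30.047238171100616
```

View pics/c16.png

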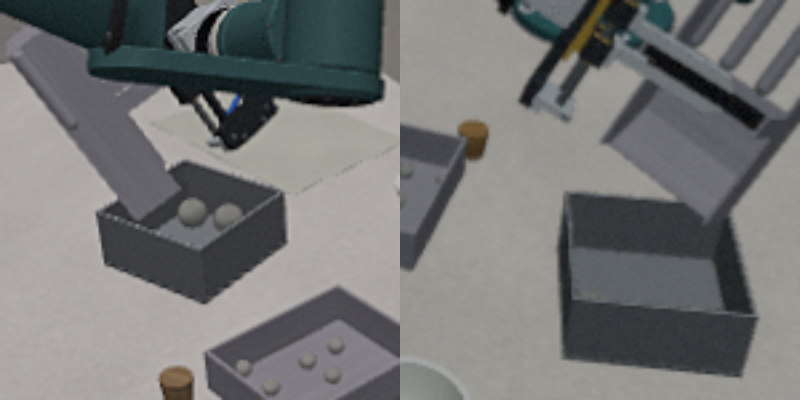

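Two cobbles show in the box at (192,212) and (228,215). No views are left, so I check for the third with depth data.

```bash
cat > box.py <<'E'
from pour import *
def boxchk(tag):
    B=np.array([.5,.265,0]);F=frame(26.3)
    for n in('side','scene'):
        s=snap(n,n+tag); C=cloud(s); L=(C-B)@F
        m=((abs(L[...,0])<.069)&(abs(L[...,1])<.069)&(L[...,2]>.012)&(L[...,2]<.06)).astype(np.uint8)
        nn,l,st_,ce=cv2.connectedComponentsWithStats(m)
        for i in range(1,nn):
            if st_[i,4]>8:
                p=L[l==i]; c=least_squares(lambda c:np.linalg.norm(p-c,axis=1)-.018,p.mean(0)-[0,0,.01])
                print(n,st_[i],'centre',c.x,'rms',np.sqrt((c.fun**2).mean()),'zmax',p[:,2].max())
E
python3 - <<'E'
from box import *
np.set_printoptions(precision=3,suppress=True)
boxchk('16b')
# earlier: cobbles in sieve on pan (s11,d11)
S=np.array([.513,-.022,.045]);F=frame(10)
for f in('s11','d11'):
    L=(cloud(load(f))-S)@F
    m=((L[...,0]>-.096)&(L[...,0]<.06)&(abs(L[...,1])<.052)&(L[...,2]>.024)&(L[...,2]<.06)).astype(np.uint8)
    nn,l,st_,ce=cv2.connectedComponentsWithStats(m)
    for i in range(1,nn):
        if st_[i,4]>8:
            p=L[l==i]; c=least_squares(lambda c:np.linalg.norm(p-c,axis=1)-.018,p.mean(0)-[0,0,.01]); print(f,st_[i],c.x,np.sqrt((c.fun**2).mean()),p.min(0),p.max(0))
E
```

```text
side [217 162  12  13 103] centre [0.042 0.042 0.023] rms 0.00367403268507473 zmax 0.04187705794102609
side [229 166  12  11  81] centre [ 0.054 -0.001  0.023] rms 0.004534081679144813 zmax 0.04330479950429689
scene [362 272  10   3  19] centre [ 0.038 -0.053  0.023] rms 0.0008035794629158359 zmax 0.042185458557335895
s11 [296 195  15   5  23] [-0.108  0.002  0.053] 0.0040324001901865655 [-0.096 -0.021  0.051] [-0.093  0.024  0.059]
s11 [312 199   7  11  49] [-0.108  0.04   0.042] 0.0029907481263835214 [-0.096  0.03   0.024] [-0.091  0.051  0.058]
s11 [276 205  24  17 225] [-0.027 -0.017  0.033] 0.011851317219410306 [-0.07  -0.052  0.024] [-0.004  0.017  0.047]
d11 [256 208  22  13 171] [-0.034 -0.015  0.047] 0.005670886260087563 [-0.045 -0.041  0.024] [-0.013  0.017  0.046]
d11 [249 223  10   5  25] [-0.083 -0.037  0.028] 0.002829216799777596 [-0.096 -0.039  0.04 ] [-0.066 -0.025  0.055]
```

Three separate cobbles show in the box by depth, which agrees with the weight drop of about 1.9 N. Bringing the sieve back.

Call:
carry_out(
  steps=[
    [[0.006,-0.017,-0.008],0,1],
    [[-0.01,-0.025,-0.01],-1,1],
    [[-0.03,-0.03,-0.012],-2,1],
    [[-0.05,-0.033,-0.014],-3,1],
    [[-0.07,-0.035,-0.016],-4,1],
    [[-0.09,-0.036,-0.018],-5,1],
    [[-0.11,-0.036,-0.019],-6,1],
    [[-0.122,-0.036,-0.0195],-7,1],
    [[-0.122,-0.036,-0.0195],-7,1],
    [[-0.122,-0.036,-0.0195],-7,1],
  ],
)

```text
time: 45.92
tool_pos: [0.3509, 0.2461, 0.222]
ee_rot: [3.138, -1.16, 1.757]
wrist_force: [0.5, -0.9, -4.8]
width: 0.0118
finger_force: 30.0
```

Call:
carry_out(
  steps=[
    [[-0.01,0.013,-0.03],0,1],
    [[-0.02,0.029,-0.066],0,1],
    [[-0.031,0.043,-0.1],0,1],
    [[-0.043,0.06,-0.138],0,1],
    [[-0.055,0.077,-0.176],0,1],
    [[-0.067,0.094,-0.215],0,1],
    [[-0.076,0.106,-0.245],0,1],
    [[-0.082,0.114,-0.262],0,1],
    [[-0.082,0.114,-0.262],0,1],
  ],
)

```text
time: 47.05
tool_pos: [0.5137, -0.0025, 0.2502]
ee_rot: [3.139, -1.161, 1.756]
wrist_force: [-0.1, -0.0, -4.4]
width: 0.0118
finger_force: 30.0
```

Run:
```python
from box import *
np.set_printoptions(precision=3,suppress=True)
o,R=st(); print(o['wrist_force'],o['width'],o['finger_force'])
for z in(.165,.1395): delta(np.array([.512,-.0014,z])-o['tool_pos'])
boxchk('17')
F=frame(10.3);S=np.array([.511,-.022,0])
p=(cloud(load('side17'))-S)@F
for x in np.arange(-.1,.1,.03):   # sieve wall extents
    k=p[(abs(p[...,0]-x)<.01)&(p[...,1]>-.075)&(p[...,1]<-.045)&(p[...,2]>.1)&(p[...,2]<.24)]
    if len(k)>3: print('x%.2f'%x,len(k),k[:,1].min(),k[:,2].min(),k[:,2].max())
```

```text
t 47.05 q [-0.595  0.398  1.328  0.925  2.182 -0.536] p [ 0.514 -0.003  0.25 ] rpy [ 3.139 -1.161  1.756] z [-0.166  0.902 -0.399] y [0.983 0.181 0.001]
[-0.106 -0.006 -4.45 ] 0.011812305275997118 29.996487200260162
tool delta [-0.078 -0.002  0.035]
tool delta [-0.101 -0.002  0.045]
side [217 164   7  10  35] centre [0.04  0.037 0.023] rms 0.0016350927937854565 zmax 0.041380011567240554
scene [362 272   8   3  17] centre [ 0.035 -0.053  0.022] rms 0.0008097397267847229 zmax 0.040866556068289865
x-0.10 122 -0.06167676984273665 0.1541029751181631 0.21091644490575334
x-0.07 163 -0.06248009702483523 0.1543801499472331 0.2111443078938953
x-0.04 157 -0.06275275860101802 0.15495775110669627 0.21098881950545503
x-0.01 160 -0.06257610618491771 0.1542481540364766 0.2345394020311536
x0.02 160 -0.05971269586752237 0.15536214658198866 0.23592391040770708
x0.05 134 -0.059872351716690406 0.15536078853860208 0.2117261739696812
x0.08 122 -0.059645191731766134 0.15436900759958758 0.21121676004463388
```

Call:
carry_out(
  steps=[
    [[-0.026,-0.001,0.012],0,1],
    [[-0.052,-0.002,0.024],0,1],
    [[-0.078,-0.002,0.035],0,1],
    [[-0.09,-0.002,0.04],0,1],
    [[-0.096,-0.002,0.043],0,1],
    [[-0.1,-0.002,0.0445],0,1],
    [[-0.1,-0.002,0.0445],0,1],
    [[-0.1,-0.002,0.0445],0,1],
  ],
)

```text
time: 48.15
tool_pos: [0.5105, -0.001, 0.1415]
ee_rot: [3.135, -1.16, 1.761]
wrist_force: [-0.2, 0.2, -4.8]
width: 0.012
finger_force: 30.0
```

Run:
```python
from box import *
np.set_printoptions(precision=3,suppress=True)
o,R=st(); print(o['wrist_force'],o['width'],o['finger_force'])
F=frame(10.3);S=np.array([.511,-.022,0])
p=(cloud(snap('side','d18'))-S)@F
for x in np.arange(-.1,.1,.03):
    k=p[(abs(p[...,0]-x)<.01)&(p[...,1]>-.075)&(p[...,1]<-.045)&(p[...,2]>.03)&(p[...,2]<.15)]
    if len(k)>3: print('x%.2f'%x,len(k),k[:,1].min(),k[:,2].max())
```

```text
t 48.15 q [-0.596  0.496  1.424  0.831  2.058 -0.715] p [ 0.51  -0.001  0.141] rpy [ 3.135 -1.16   1.761] z [-0.167  0.901 -0.4  ] y [0.983 0.183 0.003]
[-0.241  0.241 -4.799] 0.011987512703504854 29.996937811374664
x-0.10 108 -0.06021181151341172 0.10323640605917805
x-0.07 181 -0.07063613861636214 0.10319714080567396
x-0.04 166 -0.06823787635673821 0.1023561366536209
x-0.01 166 -0.06743354290247537 0.12256832777103373
x0.02 161 -0.06726615857127945 0.11376190341776496
x0.05 136 -0.06667238220162928 0.1020353336099299
x0.08 91 -0.06448793315789741 0.08357227598497555
```

Still about 1.5 mm high. I lower it the rest of the way, release and retreat.

Call:
carry_out(
  steps=[
    [[-0.001,0,0.0005],0,1],
    [[-0.002,0,0.0008],0,1],
    [[-0.002,0,0.0008],0,1],
    [[-0.002,0,0.0008],0,0.3],
    [[-0.002,0,0.0008],0,-0.5],
    [[-0.002,0,0.0008],0,-1],
    [[-0.002,0,0.0008],0,-1],
    [[-0.002,0,0.0008],0,-1],
    [[-0.002,0,0.0008],0,-1],
  ],
)

```text
time: 49.32
tool_pos: [0.5103, -0.0009, 0.1388]
ee_rot: [3.138, -1.161, 1.759]
wrist_force: [-0.6, 0.5, 0.6]
width: 0.0685
finger_force: 0.0
```

Call:
carry_out(
  steps=[
    [[0.03,0,-0.013],0,-1],
    [[0.07,0,-0.03],0,-1],
    [[0.11,0,-0.048],0,-1],
    [[0.15,0,-0.065],0,-1],
    [[0.2,0,-0.087],0,-1],
    [[0.2,0,-0.087],0,-1],
    [[0.2,0,-0.087],0,-1],
  ],
)

```text
time: 50.2
tool_pos: [0.5098, -0.001, 0.3562]
ee_rot: [3.14, -1.161, 1.756]
wrist_force: [0.0, -0.3, -1.6]
width: 0.094
finger_force: 0.0
```

Run:
```python
from box import *
np.set_printoptions(precision=3,suppress=True)
o,R=st(); print(o['wrist_force'],o['width'],o['finger_force'])
boxchk('19')
F=frame(10.3);S=np.array([.511,-.022,0])
s=load('side19');C=cloud(s);p=(C-S)@F; bar(s,.13,.165,(.4,.62,-.15,.12)); bar(s,.085,.125,(.4,.56,-.42,-.2))
a=load('scene19'); bar(a,.13,.165,(.4,.62,-.15,.12)); bar(a,.085,.125,(.4,.56,-.42,-.2))
for x in np.arange(-.1,.1,.03):
    k=p[(abs(p[...,0]-x)<.01)&(p[...,1]>-.075)&(p[...,1]<-.045)&(p[...,2]>.03)&(p[...,2]<.15)]
    if len(k)>3: print('x%.2f'%x,len(k),k[:,1].min(),k[:,2].max())
# anything left above the sieve floor?
for f in('side19','scene19'):
    L=(cloud(load(f))-S-[0,0,.045])@F
    m=(L[...,0]>-.09)&(L[...,0]<.06)&(abs(L[...,1])<.05)&(L[...,2]>.024)&(L[...,2]<.06); print(f,'left in sieve px',m.sum())
```

```text
t 50.2 q [-0.596  0.329  1.203  1.051  2.291 -0.332] p [ 0.51  -0.001  0.356] rpy [ 3.14  -1.161  1.756] z [-0.167  0.902 -0.399] y [0.983 0.183 0.001]
[ 0.029 -0.278 -1.638] 0.09395401236810166 0.0
side [217 164  11  11  98] centre [0.04  0.041 0.022] rms 0.0018773810970814614 zmax 0.04064765538603312
side [230 165  11  12  80] centre [ 0.054 -0.003  0.022] rms 0.00261808369837586 zmax 0.04077468806114961
scene [362 272  10   3  18] centre [ 0.037 -0.053  0.023] rms 0.0006169370730230709 zmax 0.04138954182974525
bar 331 ((0.510877788066864, -0.015615444630384445), (0.011704133823513985, 0.11175522953271866), 10.798439025878906) 0.13 0.16
bar 380 ((0.47494742274284363, -0.3137708008289337), (0.01205451786518097, 0.07103557884693146), 9.612041473388672) 0.085 0.115
bar 405 ((0.5161322951316833, -0.019643716514110565), (0.016364773735404015, 0.11089494824409485), 10.2443208694458) 0.13 0.16
bar 160 ((0.48049211502075195, -0.31411752104759216), (0.01752830110490322, 0.07386359572410583), 7.155134201049805) 0.086 0.115
x-0.10 107 -0.06121666574637567 0.10272128717011499
x-0.07 181 -0.06990766763804684 0.1037523956714025
x-0.04 170 -0.06833421642087305 0.10421521761017041
x-0.01 215 -0.06783873474510453 0.1499969049469107
x0.02 177 -0.06589369711368426 0.14864811167202868
x0.05 154 -0.06566293334116374 0.10358216697640323
x0.08 145 -0.0646332924031922 0.10319623542758219
side19 left in sieve px 2
scene19 left in sieve px 0
```

Run:
```python
from bench import robot
print(robot.close_job())
```

```text
the job is handed in; nothing more can be done
None
```

I handed the job in at about 50 s of the 192 s allowed: by the camera and depth checks all six pebbles are in the pan, the three cobbles are in the grey box, the empty sieve is level on the pan, and the empty scoop stands upright on the bench; the scoop slipped once mid-pour and was regrasped with no stones lost, and no verdict came back.

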